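# Clamp the mended key bowl

## Task

The blue key bowl standing in the bar clamp is cracked and freshly glued: first nest the white bowl fully down inside it to back its wall, and let go of it. Then pump the clamp's red trigger, letting it come right back between squeezes, and move the jaw in no other way, until the black pad bears on the blue bowl and its yellow spring stem is pushed about half-way in, never all the way, which would crush the bowl. Finish while still holding the trigger squeezed so that the pressure stays on; keep hands off the bowls then, and leave everything else on the table where it is.

Things in the scene. Friction and masses are not known exactly. Their poses are not given: they have to be found in the camera images.
- clamp: Bar clamp fixed to the table: black bed plate 76 mm wide (x), y = -170 to +115 mm, 6 mm thick. Origin at table height; z up; +y is the way the jaw closes. Orange fixed jaw 56 mm wide, face at y = +92 mm, top z = 62 mm. Orange housing cheeks at x = 18 to 24 mm either side, y = -153 to -83, up to z = 66 mm. Toothed steel rod at z = 28 to 45 mm, may reach back to y = -204 mm.
- jaw_block: Moving jaw of the clamp with its toothed rod, pad stem and pad. Orange block 46 mm wide, 12 mm thick, up to z = 56 mm. Origin at z = 0 under the pad's front face when the pad is not pushed in; same axes as the clamp.
- jaw (a joint): Travel of the moving jaw in m towards the fixed jaw, 0 to 0.062; starts at 0 to 0.014. At 0 the free pad's front face is at y = -20 mm in the clamp's frame. About 3 N of friction holds it where it is left. The blue bowl slides easily on the bed; once it is shoved against the fixed jaw, the pad touches its rim at a reading of about 0.045.
- pad_face: Black pad on the moving jaw, 38 mm wide, z = 20 to 62 mm, 6 mm thick. Origin at z = 0 under its front face; same axes as the clamp.
- pad (a joint): How far the pad's yellow spring stem is pushed into the jaw, in m: 0 (free, 10 mm of yellow showing between pad and orange block) to 0.010 (all the way in, bowl crushed). The pad presses with about 1 N when it starts to give and 1.2 N more per mm: half-way is about 7 N.
- trigger (a joint): Swing of the red trigger in rad: 0 (let go, leaning 0.2 rad to the clamp's -y) to 0.40 (squeezed home, leaning 0.2 rad to +y). Hinged about the clamp's x axis at y = -115, z = 14 mm in its frame. Its spring returns it (2 to 3 N at the paddle; pushing takes up to 10 N when the pad bears). Let back, the jaw stays but pad force above 3 N is lost: hold it squeezed to keep more.
- trigger_paddle: Red paddle of the trigger, 22 mm wide (x), 14 mm thick, its ends 72 and 124 mm from the hinge. Origin on the hinge line, z along the trigger. Pinch it across its width from above, or push it from behind towards +y. Squeezing drives the jaw 45 mm per rad; on the way back the pawl slips over 9 mm teeth, so up to 9 mm of the next stroke is idle and a full squeeze gains about 9 to 18 mm.
- trigger_grip (a point): Point on the centre line of the red paddle, 106 mm from the hinge, 18 mm below its top end, to take hold of; about 118 mm above the table.
- cracked_bowl: Blue plastic key bowl with a black crack, standing loose on the clamp's bed between the jaws, 23 mm or more ahead of the pad. Round and tapered: 47 mm across the base, 67 mm across the rim, 50 mm high, wall 2.5 mm, thick bottom with its inner floor 18 mm up. Origin at the centre of its underside, z up.
- sound_bowl: White bowl of the very same shape as the blue one, standing loose on the table to the left. Origin at the centre of its underside. Nested, it rests on the blue bowl's inner floor 18 mm above the blue bowl's underside, and its rim stands 18 mm above the blue rim.
- door_wedge: Bystander: steel door wedge, 75 x 34 x 25 mm.
- torch: Bystander: small black and yellow torch, 105 mm long, 34 mm thick, lying.
- umbrella_hook: Bystander: green hard plastic umbrella hook, 85 x 75 mm, 14 mm thick, lying.
- coat_peg: Bystander: white clamp-on coat peg, 30 x 90 mm, 48 mm high.
- padlock: Bystander: brass padlock, 65 x 42 x 16 mm, lying.
- glue_bottle: Bystander: small white glue bottle, 38 mm wide, 85 mm high.
Not all that is in view belongs to the job. What is shaped like the sound_bowl but brown or orange is not meant. There is more than one size of the cracked_bowl; the one meant has the size given above.

How it is judged:
On the way, in this order (a step that is already met when the one before it is completed fails the run):
1. the white bowl is nested in the blue one, let go, the pad not yet bearing (horizontal distance between sound_bowl and cracked_bowl below 0.004 m and z of sound_bowl in the frame of cracked_bowl between 0.012 and 0.0215 m and angle between each of sound_bowl, cracked_bowl's own z axis and vertical below 0.12 rad and contact force between the arm and sound_bowl below 0.3 N and contact force between the arm and cracked_bowl below 0.3 N and x of cracked_bowl in the frame of clamp between -0.02 and 0.02 m and z of cracked_bowl in the frame of clamp below 0.01 m and contact force between pad_face and cracked_bowl below 0.5 N), for 0.3 s.
2. the trigger is squeezed a first time (value of joint trigger above 0.2 rad).
3. the trigger is let back (value of joint trigger below 0.12 rad).
4. the pad bears on the blue bowl (contact force between pad_face and cracked_bowl above 3.5 N), for 0.1 s.
At the end, for the whole second after the job is handed in: Fingers still push the trigger (over 1 N); pad presses the blue bowl with 4.5 to 11 N (stem 3 to 8 mm in); white bowl seated in the blue (within 4 mm of concentric, 12 to 21.5 mm up, upright), blue bowl on the bed within 20 mm of the clamp's centre line; arm off both bowls (horizontal distance between sound_bowl and cracked_bowl below 0.004 m and z of sound_bowl in the frame of cracked_bowl between 0.012 and 0.0215 m and angle between each of sound_bowl, cracked_bowl's own z axis and vertical below 0.12 rad and contact force between the arm and sound_bowl below 0.3 N and contact force between the arm and cracked_bowl below 0.3 N and x of cracked_bowl in the frame of clamp between -0.02 and 0.02 m and z of cracked_bowl in the frame of clamp below 0.01 m and contact force between pad_face and cracked_bowl between 4.5 and 11 N and contact force between the fingers and trigger_paddle above 1 N and value of joint trigger above 0.03 rad and linear speed of cracked_bowl below 0.02 m/s and velocity of joint jaw below 0.005 m/s); the arm keeps its last pose, push and grip.
It fails at once if the bowl is crushed: pad force over 12.5 N, stem all the way in (contact force between pad_face and cracked_bowl above 12.5 N).
It fails at once if the arm pushes the moving jaw itself (contact force between the arm and jaw_block above 2 N).
It fails at once if a bystander is moved more than 40 mm (distance of any of door_wedge, torch, umbrella_hook, coat_peg, padlock, glue_bottle from where it was at the start of the episode above 0.04 m).
It fails at once if the blue bowl is tipped (angle between cracked_bowl's own z axis and vertical above 0.5 rad).
It also fails if it takes over 72 s, if anything falls off the work surface, if the arm or the gripper's body presses on something with over 40 N, if the wrist force passes 120 N, or if a joint passes its speed limit or range.

## Robot

A 6-joint arm with a two-finger parallel gripper is mounted at the origin on the work surface. World frame = base frame: x ahead of the robot, y to its left, z up, the work surface at z = 0. Lengths are in m, angles in rad, forces in N, time in s.
With the tool pointing down it reaches from about 0.375 to 0.9 m from the base axis. Payload 3.1 kg.
Tool frame: the origin (TCP) lies between the finger pads; the fingertips stand 25 mm ahead of it and the grasp point (between the pads) lies 6 mm ahead of it; y points along the fingers, x is the direction in which the jaws open and shut, and the axes are right-handed (so a half turn about y gives the same grasp; the last joint's range is limited). The gripper opens to 87 mm and grips with 3 to 60 N. Pads are 19 mm wide; open, the fingers measure 117 mm over their backs; the gripper's body (75 mm by 190 mm) begins 51 mm behind the grasp point.
Start: joints at [1.095, 0.527, 1.433, -0, 1.181, -0.178], TCP at [0.183, 0.598, 0.248] pointing down, gripper open.
Joint ranges: [-3.08, 3.08], [-0.75, 2.2], [0.22, 2.44], [-1.43, 4.57], [0, 2.65], [-2.85, 2.85]. Speed limits (rad/s): [2.79, 2.79, 3.14, 3.14, 3.14, 3.14].

## Interface

Orientations are given as a unit quaternion [x, y, z, w].
In Python, from rig import robot gives the robot as it stands.
- The arm moves only by the tool carry_out, never from a script. Its argument "moves" is a list of rows, each a list of 7 numbers: the opening, from 0 (shut) to 1 (fully open), then the shift along the tool's x, y, z in cm, then the turn, a rotation vector about the tool's x, y, z in rad. In form: [[grip, x, y, z, rx, ry, rz], ...]. A call has 1 to 20 rows; each row is the pose to reach, as a shift and turn from the pose commanded when the call began, along the tool's axes at that moment; what a row does not reach only later rows make up. A row lasts 1/10 s, in which the tool goes at most 50 mm and 8.59 degrees, less where a joint would pass 70% of its speed; a pose out of reach is approached as far as the arm can. A call with a gripper value outside its range is refused whole. The fingers move at their own pace and stop on an object; "force" is the grip in N (left out, the last holds). Time passes only in rows, so rows that repeat a pose let the fingers close. It gives the time, the measured TCP pose, the force and the opening at its end, in the units of the state.
- robot.get_obs(): the state, without advancing time (a new reading comes with each control period).
- robot.camera(name): name is "scene" or "side" or "wrist"; returns the picture (480x640x3 uint8, red, green, blue); there is no depth.
- robot.camera_params(name): a dict with "fx", "fy", "cx", "cy" (pixels), "k1" (the pictures are not rectified: a ray, as slopes to the right and down, at radius r is drawn at 1 + k1 r^2 times it, then the intrinsics apply), "extrinsics" (4x4, takes a point from camera to world coordinates); the wrist camera has in their place "mount" (4x4, takes a point from camera to tool coordinates, whose origin is the TCP and whose axes are the tool frame's). Camera axes: x right, y down, z forward; pixel columns grow to the right and rows downward; lengths in m; the calibration is good to about 2 mm. A picture is of the moment at which its call begins: read the wrist's pose just before it. camera_params takes no time and is no camera call.
- robot.hand_in(): hands the job in, once; it reports no verdict.
The state is a dict: "time": time; "q": joint angles; "joint_velocities": joint speeds; "joint_torque": joint torques, N m; "position": TCP position; "tool_rot": TCP orientation; "ft_force": force on the tool from outside, world axes, zero at the start; "moment": the same for the moment, N m; "grip_width": finger opening in m.
Only numpy, scipy, OpenCV 4.12 (cv2) and the standard library are available. Lean on these libraries where they do the work, as an engineer would, in place of code of your own. Each camera call takes 0.05 s, during which the arm holds its last target.

## Working session

There is one attempt and no reset: what is moved stays moved. The work goes in short steps, Python scripts to look and compute and a tool call to move; the robot and the scene stay as the last step left them, time stands still between calls to the robot, and variables do not carry over. Pictures are saved under pics/ and viewed, and the job is handed in when it is done.

Besides the shell and the picture viewer there is one more tool, called after "Request:" as a command line: name --pt "numbers of a row" for each row, then --argument value for the rest. carry_out: Moves the arm, as the interface text tells. Its arguments: {"type":"object","properties":{"moves":{"type":"array"},"force":{"type":"number"}},"required":["moves"]}

```bash
mkdir -p pics; ls; python3 - <<'E'
from rig import robot
import cv2
o=robot.get_obs();print(o)
for n in("scene","side","wrist"):
    im=robot.camera(n);cv2.imwrite(f"pics/{n}0.png",im[:,:,::-1]);print(n,robot.camera_params(n))
E
```

```text
pics
{'time': 0.0, 'q': array([ 1.09549108e+00,  5.28489111e-01,  1.43393605e+00, -1.24705845e-05,
        1.18142149e+00, -1.78489848e-01]), 'joint_velocities': array([ 0.00058513,  0.00266215, -0.00077449,  0.00100071, -0.00043367,
       -0.00071754]), 'joint_torque': array([-8.30719864e-05, -4.40043390e+01, -1.76590794e+01,  6.29841350e-02,
        5.83103439e-02, -1.62269948e-04]), 'position': array([0.18243818, 0.59704182, 0.24654677]), 'tool_rot': array([ 0.56879066,  0.41986041, -0.42128601, -0.56807792]), 'ft_force': array([-0.1987995 ,  0.04854918,  0.80185372]), 'moment': array([-0.00506923,  0.01174993, -0.01000243]), 'grip_width': 0.08674379187597395}
scene {'fx': 605.997913272861, 'fy': 605.997913272861, 'cx': 328.02183109457445, 'cy': 233.21133723314802, 'k1': -0.13556336094272273, 'extrinsics': array([[ 0.37583418,  0.74378806, -0.55274586,  1.35317069],
       [ 0.92658516, -0.31046303,  0.2122561 , -0.35236751],
       [-0.01373361, -0.59193921, -0.8058656 ,  1.29698614],
       [ 0.        ,  0.        ,  0.        ,  1.        ]])}
side {'fx': 474.9917532175345, 'fy': 474.9917532175345, 'cx': 315.85298423173145, 'cy': 235.74375960307685, 'k1': -0.06141937955792211, 'extrinsics': array([[-0.98519529, -0.13494048,  0.10574168,  0.40460281],
       [-0.17140093,  0.76286809, -0.6234212 ,  0.62570472],
       [ 0.00345781, -0.63231585, -0.77470298,  0.90259951],
       [ 0.        ,  0.        ,  0.        ,  1.        ]])}
wrist {'fx': 359.1248169145745, 'fy': 359.1248169145745, 'cx': 318.8182879994688, 'cy': 244.74917209234445, 'k1': 0.017276834080903178, 'mount': array([[ 9.99999326e-01,  2.73345558e-04,  1.12871839e-03,
        -5.42748629e-04],
       [-1.01446241e-03, -2.67505474e-01,  9.63555807e-01,
        -1.37029052e-01],
       [ 5.65322048e-04, -9.63556302e-01, -2.67505016e-01,
         7.43907652e-02],
       [ 0.00000000e+00,  0.00000000e+00,  0.00000000e+00,
         1.00000000e+00]])}
```

View pics/scene0.png

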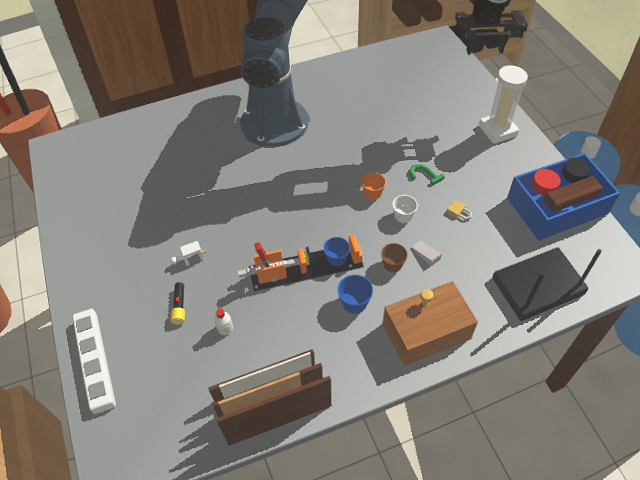

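View pics/side0.png

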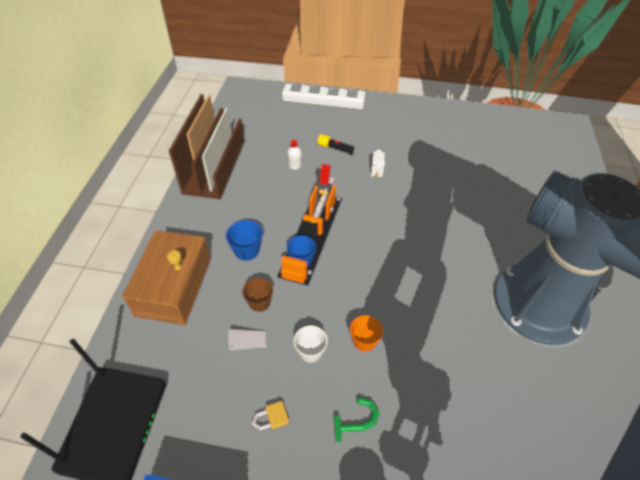

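View pics/wrist0.png

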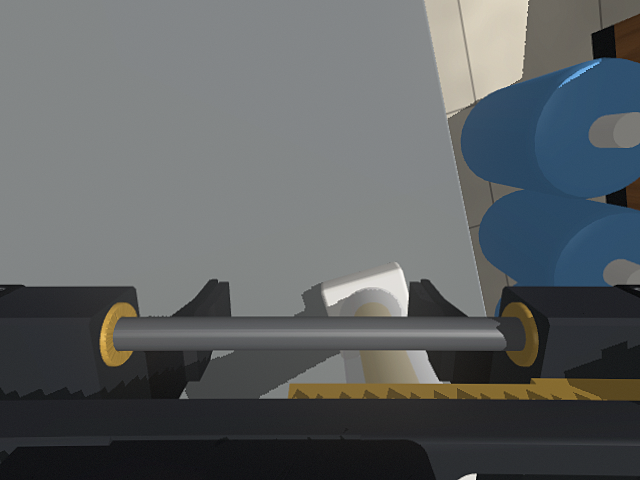

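```bash
cat > h.py <<'E'
from rig import robot
import numpy as np, cv2
from scipy.spatial.transform import Rotation as R
def cam(n,obs=None):
    p=robot.camera_params(n)
    if n=="wrist":
        o=obs or robot.get_obs(); T=np.eye(4);T[:3,:3]=R.from_quat(o["tool_rot"]).as_matrix();T[:3,3]=o["position"];E=T@p["mount"]
    else: E=p["extrinsics"]
    return p,E
def ray(n,uv,obs=None):
    p,E=cam(n,obs); d=np.array([(uv[0]-p["cx"])/p["fx"],(uv[1]-p["cy"])/p["fy"]]); u=d.copy()
    for _ in range(20): u=d/(1+p["k1"]*(u@u))
    v=E[:3,:3]@np.r_[u,1]; return E[:3,3],v
def atz(n,uv,z,obs=None):
    c,v=ray(n,uv,obs); return c+v*(z-c[2])/v[2]
def proj(n,P,obs=None):
    p,E=cam(n,obs); P=np.atleast_2d(P); q=(P-E[:3,3])@E[:3,:3]; s=q[:,:2]/q[:,2:]; r=(s**2).sum(1,keepdims=True)
    s=s*(1+p["k1"]*r); return s*[p["fx"],p["fy"]]+[p["cx"],p["cy"]]
def crop(src,box,scale,out):
    im=cv2.imread(src);x0,y0,x1,y1=box;cv2.imwrite(out,cv2.resize(im[y0:y1,x0:x1],None,fx=scale,fy=scale,interpolation=cv2.INTER_CUBIC))
E
python3 - <<'E'
from h import *
crop("pics/scene0.png",(220,160,460,320),3.3,"pics/c1.png")
crop("pics/side0.png",(230,140,400,370),2.6,"pics/c2.png")
E
```

```text
(no output)
```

View pics/c1.png

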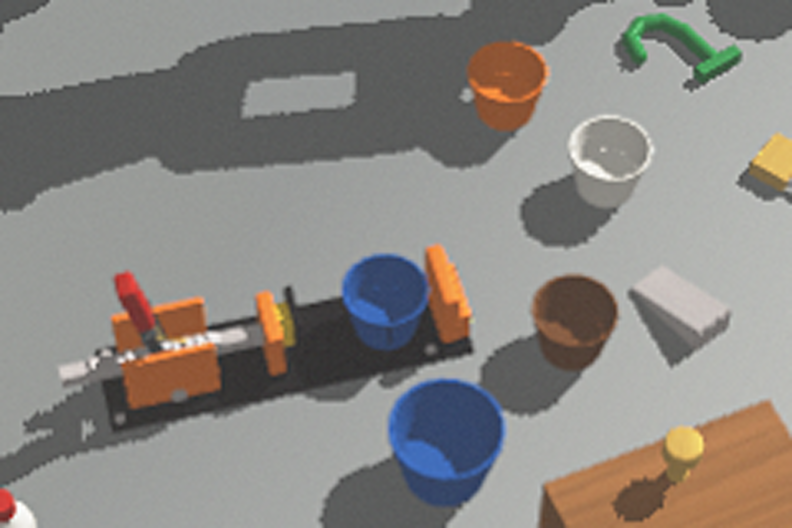

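View pics/c2.png

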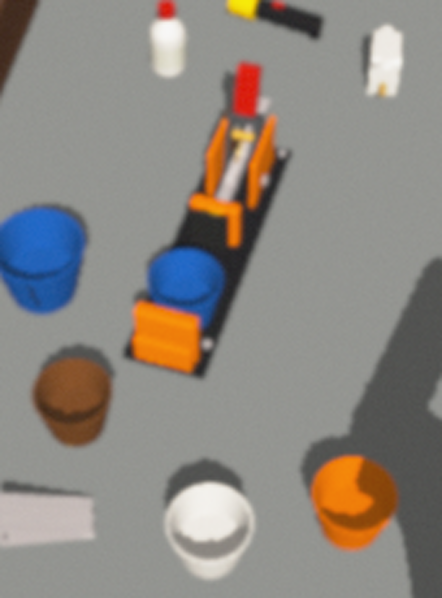

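```bash
python3 - <<'E'
from h import *
S=lambda x,y:(x/3.3+220,y/3.3+160); D=lambda x,y:(x/2.6+230,y/2.6+140)
for nm,a,b,z in [("white rim",(610,160),(210,528),.05),("blue rim",(386,292),(187,275),.056),("bigblue",(446,431),(42,244),.06),("orange",(507,78),(353,494),.05),("brown",(575,314),(73,393),.05)]:
    print(nm,atz("scene",S(*a),z).round(4),atz("side",D(*b),z).round(4))
# bed corners scene (top surface .006): near-left,near-right ; 
for nm,a in [("bed -y,front",(113,428)),("bed +y front",(472,352))]: print(nm,atz("scene",S(*a),.004).round(4))
for nm,a in [("bed +y R",(203,374)),("bed +y L",(127,352)),("bed -y ",(288,152))]: print(nm,atz("side",D(*a),.004).round(4))
# trigger top
print(atz("scene",S(121,275),.135),atz("side",D(250,66),.135))
E
```

```text
white rim [0.5009 0.1931 0.05  ] [0.4842 0.2091 0.05  ]
blue rim [ 0.5544 -0.0227  0.056 ] [ 0.5462 -0.0213  0.056 ]
bigblue [ 0.6859 -0.0307  0.06  ] [ 0.6784 -0.03    0.06  ]
orange [0.3907 0.1533 0.05  ] [0.3809 0.162  0.05  ]
brown [0.6241 0.1026 0.05  ] [0.6155 0.1102 0.05  ]
bed -y,front [ 0.5573 -0.247   0.004 ]
bed +y front [0.5985 0.0307 0.004 ]
bed +y R [0.5205 0.0437 0.004 ]
bed +y L [0.5905 0.0326 0.004 ]
bed -y  [ 0.4847 -0.2326  0.004 ]
[ 0.5187552  -0.21286053  0.135     ] [ 0.52226535 -0.20893869  0.135     ]
```

```bash
python3 - <<'E'
from h import *
o=robot.get_obs(); M=R.from_quat(o["tool_rot"]).as_matrix(); print(M.round(3)); print(o["time"],o["position"])
# want tool x along clamp x (yaw -0.14) or negative
for s in (1,-1):
    x=s*np.array([np.cos(-.14),np.sin(-.14),0]); y=np.array([0,0,-1.]); z=np.cross(x,y)
    M2=np.c_[x,y,z]; print(s,R.from_matrix(M.T@M2).as_rotvec(), "campos off",z*.074)
    tgt=np.array([.492,.20,.22]); print((M.T@(tgt-o["position"])*100).round(2))
E
```

```text
[[ 0.292 -0.001 -0.956]
 [ 0.956 -0.001  0.292]
 [-0.002 -1.     0.   ]]
0.15 [0.18249514 0.59722604 0.24681242]
1 [ 9.10494361e-04  1.41406241e+00 -1.53270760e-03] campos off [0.01032619 0.07327598 0.        ]
[-28.93   2.72 -41.21]
-1 [-1.59980577e-03 -1.72752948e+00 -9.50353567e-04] campos off [-0.01032619 -0.07327598 -0.        ]
[-28.93   2.72 -41.21]
```

```bash
cat >> h.py <<'E'
def shift(P,yaw=None):
    o=robot.get_obs(); M=R.from_quat(o["tool_rot"]).as_matrix(); s=(M.T@(np.array(P)-o["position"])*100).round(2)
    r=None
    if yaw is not None:
        x=np.array([np.cos(yaw),np.sin(yaw),0]); y=np.array([0,0,-1.]); r=R.from_matrix(M.T@np.c_[x,y,np.cross(x,y)]).as_rotvec().round(4)
    print("shift",s,"rot",r)
E
python3 -c "
from h import *
shift([.495,.20,.32],-.14)"
```

```text
shift [-28.86  -7.28 -41.5 ] rot [ 9.0000e-04  1.4141e+00 -1.5000e-03]
```

Request:
carry_out --pt "1 -28.9 -7.3 -41.5 0 1.414 0" --pt "1 -28.9 -7.3 -41.5 0 1.414 0" --pt "1 -28.9 -7.3 -41.5 0 1.414 0" --pt "1 -28.9 -7.3 -41.5 0 1.414 0" --pt "1 -28.9 -7.3 -41.5 0 1.414 0" --pt "1 -28.9 -7.3 -41.5 0 1.414 0" --pt "1 -28.9 -7.3 -41.5 0 1.414 0" --pt "1 -28.9 -7.3 -41.5 0 1.414 0" --pt "1 -28.9 -7.3 -41.5 0 1.414 0" --pt "1 -28.9 -7.3 -41.5 0 1.414 0" --pt "1 -28.9 -7.3 -41.5 0 1.414 0" --pt "1 -28.9 -7.3 -41.5 0 1.414 0" --pt "1 -28.9 -7.3 -41.5 0 1.414 0"

```text
time: 1.45
position: [0.4939, 0.2005, 0.32]
tool_rot: [-0.705, 0.05, -0.048, 0.705]
ft_force: [0.2, 0.0, -0.5]
grip_width: 0.087
```

```bash
python3 - <<'E'
from h import *
import pickle
o=robot.get_obs(); im=robot.camera("wrist"); pickle.dump(o,open("o1.pkl","wb")); print(o["time"],o["position"],o["q"])
cv2.imwrite("pics/w1.png",im[:,:,::-1])
E
```

```text
1.45 [0.49388039 0.20050991 0.31995219] [1.75411784e-01 3.21892024e-01 1.56909055e+00 9.16601202e-04
 1.25277731e+00 3.14641459e-01]
```

View pics/w1.png

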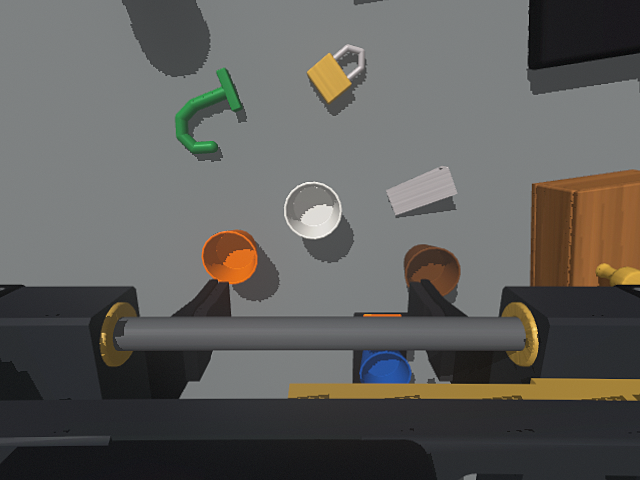

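```bash
python3 - <<'E'
from h import *
import pickle
o=pickle.load(open("o1.pkl","rb"));im=cv2.imread("pics/w1.png")
def ov(P,r,z,col,name=None):
    a=np.linspace(0,2*np.pi,90); c=np.c_[P[0]+r*np.cos(a),P[1]+r*np.sin(a),np.full(90,z)]
    return proj("wrist",c,o)
P=atz("wrist",(313,211),.05,o);print(P)
g=im.astype(int); lo=g.min(2)
m=(lo>195).astype(np.uint8); m[:170]=0;m[250:]=0;m[:,:270]=0;m[:,360:]=0
ys,xs=np.nonzero(m); print(xs.min(),xs.max(),ys.min(),ys.max(),len(xs))
e=cv2.fitEllipse(cv2.convexHull(np.c_[xs,ys].astype(np.float32).reshape(-1,1,2)));print(e)
P=atz("wrist",e[0],.05,o)
for _ in range(3):
    c=ov(P,.0335,.05,0).astype(np.float32); e2=cv2.fitEllipse(c.reshape(-1,1,2)); d=atz("wrist",e[0],.05,o)-atz("wrist",e2[0],.05,o); P=P+d
print(P,e2)
big=cv2.resize(im[150:300,190:480],None,fx=2.7,fy=2.7,interpolation=cv2.INTER_NEAREST)
cv2.polylines(big,[((ov(P,.0335,.05,0)-[190,150]+.5)*2.7).astype(np.int32)],True,(0,0,255),1)
cv2.imwrite("pics/w1o.png",big)
E
```

```text
[0.48562061 0.20217879 0.05      ]
284 340 182 238 1096
((312.2535095214844, 209.73007202148438), (56.38134765625, 57.14332962036133), 109.56414031982422)
[0.48488076 0.20301967 0.05      ] ((312.2535095214844, 209.73007202148438), (57.90568542480469, 58.5634651184082), 103.7723159790039)
```

View pics/w1o.png

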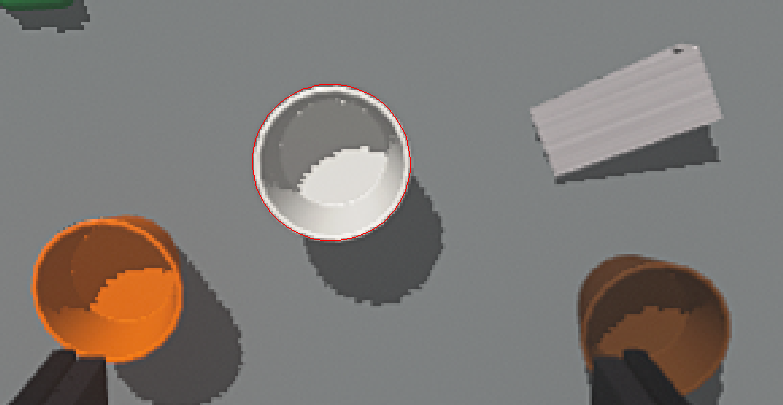

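```bash
python3 - <<'E'
from h import *
P=np.array([.485,.2035,.05]); a=np.linspace(0,6.283,60)
for n,box,s in(("scene",(370,180,440,240),6),("side",(280,310,345,375),6)):
    im=cv2.imread(f"pics/{n}0.png");x0,y0,x1,y1=box
    b=cv2.resize(im[y0:y1,x0:x1],None,fx=s,fy=s,interpolation=cv2.INTER_NEAREST)
    c=proj(n,np.c_[P[0]+.0335*np.cos(a),P[1]+.0335*np.sin(a),0*a+.05])
    cv2.polylines(b,[((c-[x0,y0]+.5)*s).astype(np.int32)],True,(0,0,255),1)
    c=proj(n,np.c_[P[0]+.0235*np.cos(a),P[1]+.0235*np.sin(a),0*a])
    cv2.polylines(b,[((c-[x0,y0]+.5)*s).astype(np.int32)],True,(0,255,0),1)
    cv2.imwrite(f"pics/chk_{n}.png",b)
a=cv2.imread("pics/chk_scene.png");b=cv2.imread("pics/chk_side.png");h=max(len(a),len(b))
f=lambda i:cv2.copyMakeBorder(i,0,h-len(i),0,0,0); i=np.hstack([f(a),f(b)]);cv2.imwrite("pics/chk.png",cv2.resize(i,None,fx=.95,fy=.95))
E
```

```text
(no output)
```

View pics/chk.png

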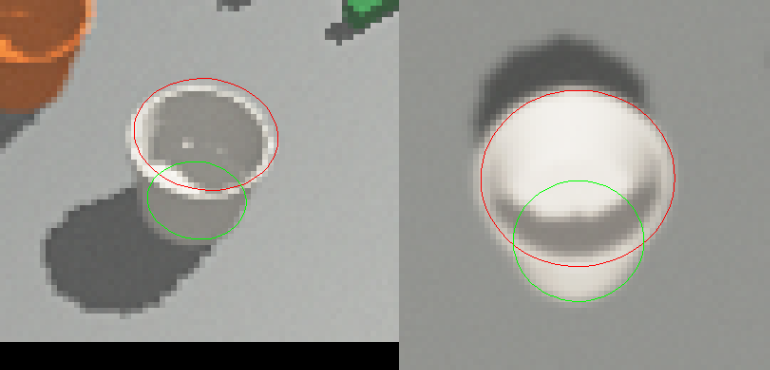

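```bash
python3 -c "
from h import *
shift([.53,-.22,.34],-.14)"
```

```text
shift [  9.41  -2.02 -41.19] rot [-0.      0.0016 -0.0023]
```

Request:
carry_out --pt "1 9.4 -2 -41.2 0 0 0" --pt "1 9.4 -2 -41.2 0 0 0" --pt "1 9.4 -2 -41.2 0 0 0" --pt "1 9.4 -2 -41.2 0 0 0" --pt "1 9.4 -2 -41.2 0 0 0" --pt "1 9.4 -2 -41.2 0 0 0" --pt "1 9.4 -2 -41.2 0 0 0" --pt "1 9.4 -2 -41.2 0 0 0" --pt "1 9.4 -2 -41.2 0 0 0" --pt "1 9.4 -2 -41.2 0 0 0" --pt "1 9.4 -2 -41.2 0 0 0" --pt "1 9.4 -2 -41.2 0 0 0"

```text
time: 2.7
position: [0.5305, -0.2185, 0.3402]
tool_rot: [-0.705, 0.049, -0.048, 0.706]
ft_force: [0.5, -0.6, -0.0]
grip_width: 0.0872
```

```bash
python3 - <<'E'
from h import *
import pickle
o=robot.get_obs(); im=robot.camera("wrist"); pickle.dump(o,open("o2.pkl","wb")); print(o["time"],o["position"],o["q"])
cv2.imwrite("pics/w2.png",im[:,:,::-1])
E
```

```text
2.7 [ 0.53046802 -0.21851256  0.34023441] [-5.85775725e-01  3.64128121e-01  1.44387962e+00  6.75361038e-04
  1.33533823e+00 -4.48739339e-01]
```

View pics/w2.png

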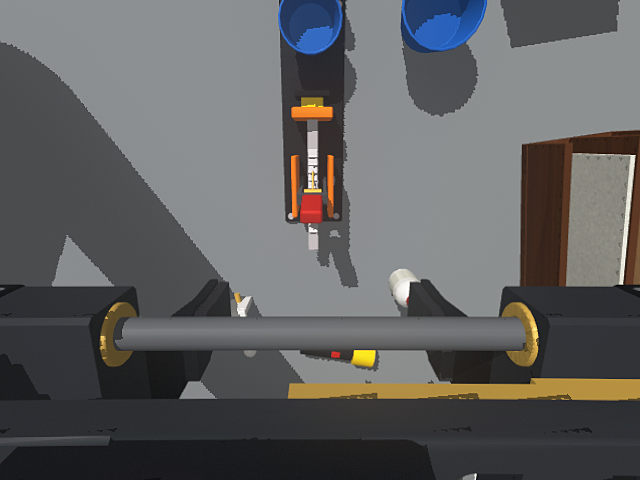

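Request:
carry_out --pt "1 0 4 12 0 0 0" --pt "1 0 4 12 0 0 0" --pt "1 0 4 12 0 0 0" --pt "1 0 4 12 0 0 0" --pt "1 0 4 12 0 0 0" --pt "1 0 4 12 0 0 0"

```text
time: 3.35
position: [0.5477, -0.1026, 0.3012]
tool_rot: [0.706, -0.049, 0.05, -0.705]
ft_force: [0.2, -0.6, 0.3]
grip_width: 0.0867
```

```bash
python3 - <<'E'
from h import *
import pickle
o=robot.get_obs(); im=robot.camera("wrist"); pickle.dump(o,open("o3.pkl","wb")); print(o["time"],o["position"],o["q"])
cv2.imwrite("pics/w3.png",im[:,:,::-1])
crop("pics/w3.png",(210,0,430,300),2.0,"pics/w3c.png")
crop("pics/w2.png",(260,70,370,260),3.1,"pics/w2c.png")
E
```

```text
3.35 [ 0.54774552 -0.10258467  0.30122934] [-3.85413517e-01  3.75210680e-01  1.53983981e+00 -5.25400674e-04
  1.22498341e+00 -2.45721006e-01]
```

View pics/w3c.png

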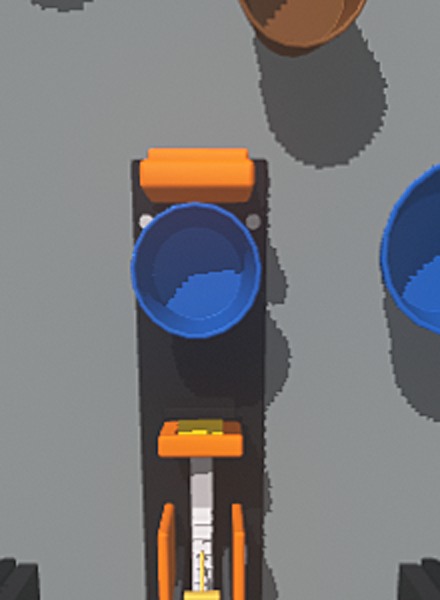

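View pics/w2c.png

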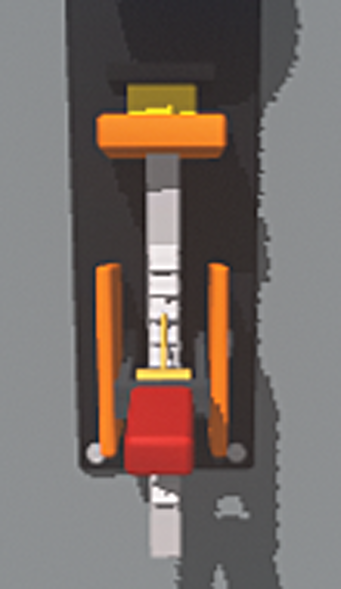

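```bash
python3 - <<'E'
from h import *
import pickle
o2=pickle.load(open("o2.pkl","rb"));o3=pickle.load(open("o3.pkl","rb"))
a=[atz("wrist",p,.006,o3) for p in((276,80),(343.5,80))]; b=[atz("wrist",p,.006,o2) for p in((285.8,221.6),(341.3,221.2))]
print(np.round(a,4),np.round(b,4),"widths",np.linalg.norm(a[0]-a[1]),np.linalg.norm(b[0]-b[1]))
A=(a[0]+a[1])/2;B=(b[0]+b[1])/2;d=A-B;L=np.linalg.norm(d);yaw=-np.arctan2(d[0],d[1]);O=B+d/L*.170
print("len",L,"yaw",yaw,"origin",O)
np.save("clamp.npy",[O[0],O[1],yaw])
cx=np.array([np.cos(yaw),np.sin(yaw),0]);cy=np.array([-np.sin(yaw),np.cos(yaw),0]);
W=lambda x,y,z:np.array([O[0],O[1],0])+x*cx+y*cy+[0,0,z]
# blue
im=cv2.imread("pics/w3.png"); hsv=cv2.cvtColor(im,cv2.COLOR_BGR2HSV); m=cv2.inRange(hsv,(100,120,40),(125,255,255)); m[:95]=0;m[175:]=0;m[:,:265]=0;m[:,350:]=0
ys,xs=np.nonzero(m);print(xs.min(),xs.max(),ys.min(),ys.max())
e=cv2.fitEllipse(cv2.convexHull(np.c_[xs,ys].astype(np.float32).reshape(-1,1,2)));print(e)
P=atz("wrist",e[0],.056,o3);t=np.linspace(0,6.283,90)
for _ in range(3):
    c=proj("wrist",np.c_[P[0]+.0335*np.cos(t),P[1]+.0335*np.sin(t),0*t+.056],o3).astype(np.float32); e2=cv2.fitEllipse(c.reshape(-1,1,2)); P=P+atz("wrist",e[0],.056,o3)-atz("wrist",e2[0],.056,o3)
print("blue",P,e2,"local",(P-O)@cx,(P-O)@cy)
# overlay
for f,o,box,s,out in(("w3",o3,(240,60,370,300),2.4,"w3o"),("w2",o2,(260,70,370,260),3.1,"w2o")):
    im=cv2.imread(f"pics/{f}.png");x0,y0,x1,y1=box;bg=cv2.resize(im[y0:y1,x0:x1],None,fx=s,fy=s,interpolation=cv2.INTER_NEAREST)
    def pl(pts,col): cv2.polylines(bg,[((proj("wrist",np.array(pts),o)-[x0,y0]+.5)*s).astype(np.int32)],True,col,1)
    pl([W(-.038,-.17,.006),W(.038,-.17,.006),W(.038,.115,.006),W(-.038,.115,.006)],(0,255,0))
    pl([W(-.028,.092,.062),W(.028,.092,.062),W(.028,.1,.062),W(-.028,.1,.062)],(255,255,0))
    for sg in(-1,1): pl([W(sg*.018,-.153,.066),W(sg*.024,-.153,.066),W(sg*.024,-.083,.066),W(sg*.018,-.083,.066)],(255,0,255))
    pl(np.c_[P[0]+.0335*np.cos(t),P[1]+.0335*np.sin(t),0*t+.056],(0,0,255))
    th=-.2;c,sn=np.cos(th),np.sin(th)
    q=lambda x,y,z:W(x,-.115+y*c+z*sn,.014+z*c-y*sn)
    pl([q(-.011,-.007,.124),q(.011,-.007,.124),q(.011,.007,.124),q(-.011,.007,.124)],(0,255,255))
    cv2.imwrite(f"pics/{out}.png",bg)
print("grip",q(0,0,.106),"top",q(0,0,.124))
E
```

```text
[[0.5199 0.0446 0.006 ]
 [0.5937 0.0343 0.006 ]] [[ 0.4819 -0.2369  0.006 ]
 [ 0.5555 -0.2464  0.006 ]] widths 0.07453380747017684 0.07420584318024112
len 0.28365162630747276 yaw -0.13489419776535982 origin [ 0.54153026 -0.073198    0.006     ]
275 340 101 169
((307.4833068847656, 134.7371368408203), (65.33501434326172, 68.40940856933594), 172.9473876953125)
blue [ 0.54692931 -0.01956225  0.056     ] ((307.4833068847656, 134.7371368408203), (65.88851165771484, 69.12704467773438), 174.52291870117188) local -0.0018632207199162749 0.05387459381731714
grip [ 0.52323231 -0.20802093  0.11788706] top [ 0.52275138 -0.21156449  0.13552826]
```

View pics/w3o.png

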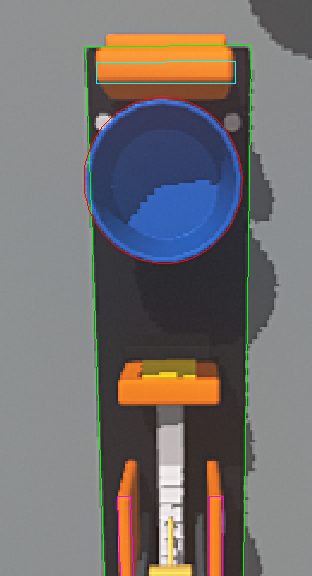

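View pics/w2o.png

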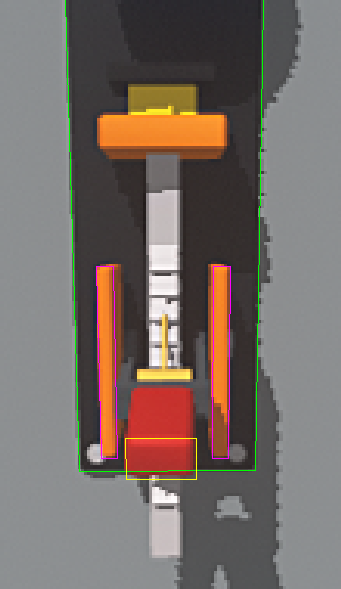

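```bash
python3 -c "
from h import *
shift([.485,.2035,.12],-.135);shift([.485,.2035,.062],-.135)"
```

```text
shift [-10.53  18.08  29.49] rot [ 0.0008 -0.0054  0.0015]
shift [-10.54  23.88  29.49] rot [ 0.0008 -0.0054  0.0015]
```

Request:
carry_out --pt "1 -10.5 10 29.5 0 0 0" --pt "1 -10.5 10 29.5 0 0 0" --pt "1 -10.5 10 29.5 0 0 0" --pt "1 -10.5 10 29.5 0 0 0" --pt "1 -10.5 10 29.5 0 0 0" --pt "1 -10.5 10 29.5 0 0 0" --pt "1 -10.5 10 29.5 0 0 0" --pt "1 -10.5 14 29.5 0 0 0" --pt "1 -10.5 16 29.5 0 0 0" --pt "1 -10.5 18 29.5 0 0 0" --pt "1 -10.5 18 29.5 0 0 0" --pt "1 -10.5 18 29.5 0 0 0"

```text
time: 4.6
position: [0.4855, 0.2038, 0.1208]
tool_rot: [-0.705, 0.05, -0.05, 0.705]
ft_force: [0.0, -0.8, 0.5]
grip_width: 0.0872
```

```bash
python3 - <<'E'
from h import *
o=robot.get_obs();im=robot.camera("side");cv2.imwrite("pics/s1.png",im[:,:,::-1]);crop("pics/s1.png",(230,240,410,420),3.3,"pics/s1c.png")
im=robot.camera("wrist");cv2.imwrite("pics/w4.png",im[:,:,::-1])
shift([.485,.2035,.062],-.135)
E
```

```text
shift [-0.1   5.97 -0.08] rot [-0.0008 -0.006   0.0025]
```

View pics/s1c.png

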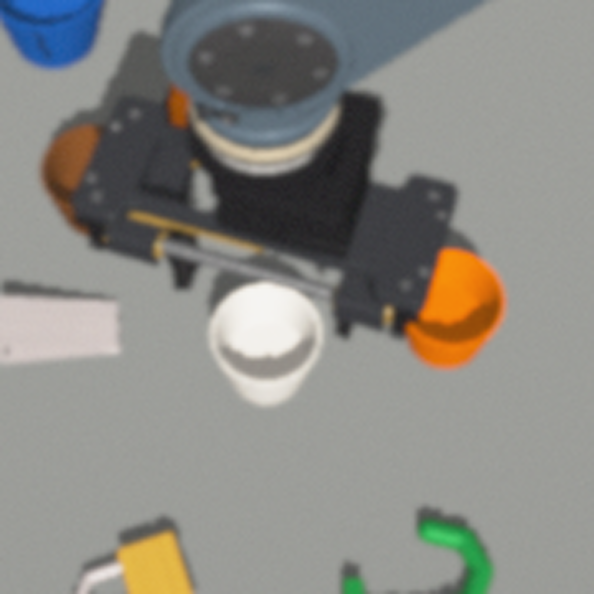

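View pics/w4.png

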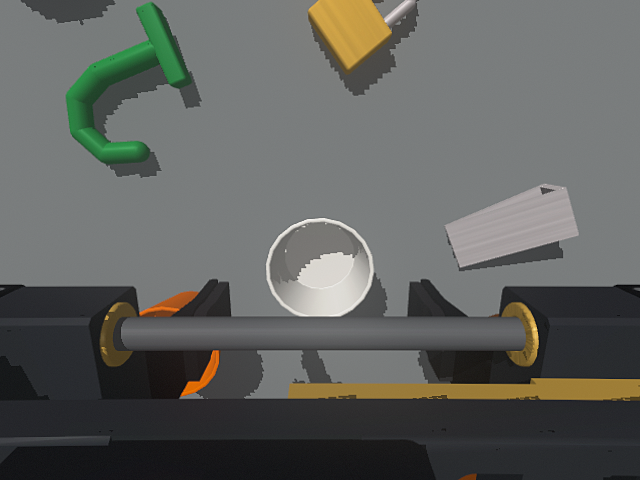

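Request:
carry_out --pt "1 -0.1 2 -0.1 0 0 0" --pt "1 -0.1 4 -0.1 0 0 0" --pt "1 -0.1 5.9 -0.1 0 0 0" --pt "1 -0.1 5.9 -0.1 0 0 0" --pt "0.5 -0.1 5.9 -0.1 0 0 0" --pt "0.5 -0.1 5.9 -0.1 0 0 0" --pt "0.5 -0.1 5.9 -0.1 0 0 0" --pt "0.5 -0.1 5.9 -0.1 0 0 0" --pt "0.5 -0.1 5.9 -0.1 0 0 0" --force 8

```text
time: 5.6
position: [0.4844, 0.2038, 0.0626]
tool_rot: [-0.705, 0.048, -0.05, 0.706]
ft_force: [-0.1, 0.1, 5.8]
grip_width: 0.0654
```

Request:
carry_out --pt "0.5 0 0 0 0 0 0" --pt "0.5 0 0 0 0 0 0" --pt "0.5 0 -1 0 0 0 0" --pt "0.5 0 -3 0 0 0 0" --pt "0.5 0 -6 0 0 0 0" --pt "0.5 0 -10 0 0 0 0" --pt "0.5 0 -15 0 0 0 0" --pt "0.5 0 -15 0 0 0 0" --pt "0.5 0 -15 0 0 0 0"

```text
time: 6.5
position: [0.4836, 0.2037, 0.213]
tool_rot: [-0.705, 0.049, -0.05, 0.706]
ft_force: [-0.6, -0.0, -1.0]
grip_width: 0.0656
```

```bash
python3 - <<'E'
from h import *
im=robot.camera("side");cv2.imwrite("pics/s2.png",im[:,:,::-1]);crop("pics/s2.png",(200,200,400,400),3,"pics/s2c.png")
o=robot.get_obs();im=robot.camera("wrist");cv2.imwrite("pics/w5.png",im[:,:,::-1])
im=robot.camera("scene");cv2.imwrite("pics/sc2.png",im[:,:,::-1]);crop("pics/sc2.png",(330,100,490,240),4,"pics/sc2c.png")
E
```

```text
(no output)
```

View pics/s2c.png

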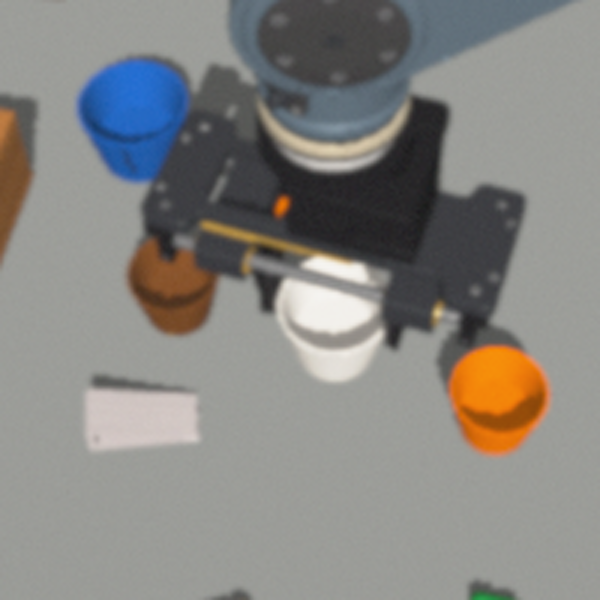

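View pics/w5.png

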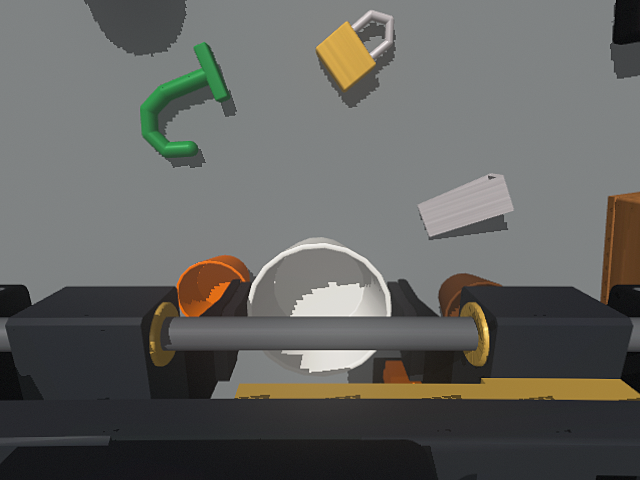

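View pics/sc2c.png

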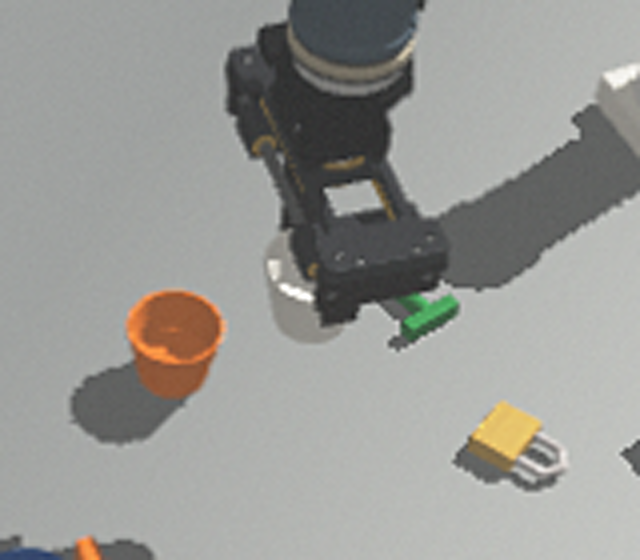

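```bash
python3 -c "
from h import *
shift([.547,-.0196,.17],-.135);shift([.547,-.0196,.088],-.135)"
```

```text
shift [  9.57   3.99 -21.16] rot [ 0.0013 -0.005  -0.004 ]
shift [  9.61  12.19 -21.14] rot [ 0.0013 -0.005  -0.004 ]
```

Request:
carry_out --pt "0.5 2 0 -4.2 0 0 0" --pt "0.5 4 0 -8.5 0 0 0" --pt "0.5 6 0 -13 0 0 0" --pt "0.5 8 0 -17.5 0 0 0" --pt "0.5 9.6 0 -21.2 0 -0.005 0" --pt "0.5 9.6 0 -21.2 0 -0.005 0" --pt "0.5 9.6 2 -21.2 0 -0.005 0" --pt "0.5 9.6 4 -21.2 0 -0.005 0" --pt "0.5 9.6 4 -21.2 0 -0.005 0" --pt "0.5 9.6 4 -21.2 0 -0.005 0"

```text
time: 7.65
position: [0.5479, -0.019, 0.1704]
tool_rot: [-0.705, 0.049, -0.046, 0.706]
ft_force: [-0.2, 0.3, -0.6]
grip_width: 0.0654
```

```bash
python3 - <<'E'
from h import *
im=robot.camera("side");cv2.imwrite("pics/s3.png",im[:,:,::-1]);crop("pics/s3.png",(220,140,400,320),3.3,"pics/s3c.png")
im=robot.camera("scene");cv2.imwrite("pics/sc3.png",im[:,:,::-1]);crop("pics/sc3.png",(240,160,400,300),4,"pics/sc3c.png")
shift([.547,-.0196,.088],-.135)
E
```

```text
shift [-0.22  8.38 -0.06] rot [-0.      0.0006  0.0003]
```

View pics/s3c.png

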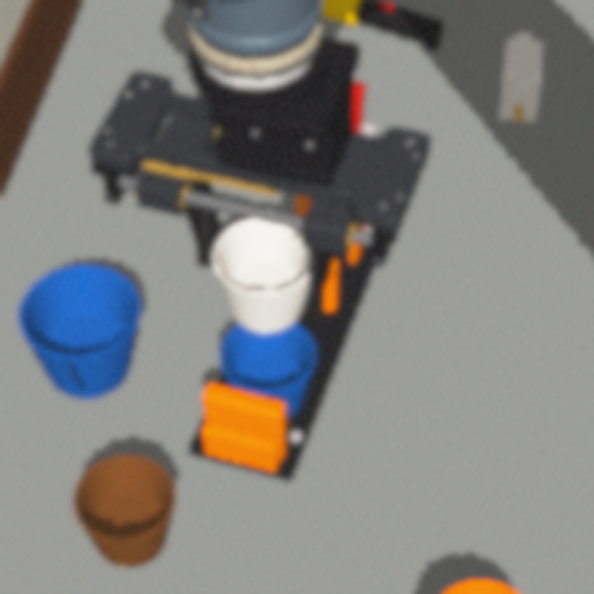

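View pics/sc3c.png

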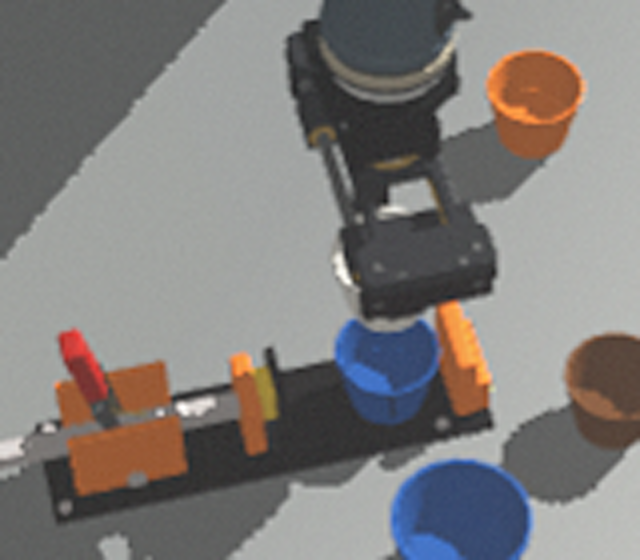

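Request:
carry_out --pt "0.5 -0.1 2 0 0 0 0" --pt "0.5 -0.1 4 0 0 0 0" --pt "0.5 -0.1 5.5 0 0 0 0" --pt "0.5 -0.1 6.5 0 0 0 0" --pt "0.5 -0.1 7.2 0 0 0 0" --pt "0.5 -0.1 7.7 0 0 0 0" --pt "0.5 -0.1 7.9 0 0 0 0" --pt "0.5 -0.1 7.9 0 0 0 0"

```text
time: 8.55
position: [0.5482, -0.0196, 0.0927]
tool_rot: [0.706, -0.048, 0.048, -0.705]
ft_force: [0.1, 0.8, -1.2]
grip_width: 0.0658
```

Request:
carry_out --pt "0.5 0 0.2 0 0 0 0" --pt "0.5 0 0.3 0 0 0 0" --pt "0.5 0 0.3 0 0 0 0"

```text
time: 8.85
position: [0.548, -0.0197, 0.0896]
tool_rot: [0.706, -0.048, 0.048, -0.705]
ft_force: [0.2, 0.6, -0.0]
grip_width: 0.0651
```

Request:
carry_out --pt "0.5 0 0.2 0 0 0 0" --pt "0.5 0 0.2 0 0 0 0"

```text
time: 9.05
position: [0.5479, -0.0196, 0.0874]
tool_rot: [-0.705, 0.048, -0.048, 0.705]
ft_force: [0.6, -0.4, -0.4]
grip_width: 0.0657
```

Request:
carry_out --pt "0.5 0 0.1 0 0 0 0" --pt "0.82 0 0.1 0 0 0 0" --pt "0.9 0 0.1 0 0 0 0" --pt "1 0 0.1 0 0 0 0" --pt "1 0 0.1 0 0 0 0" --pt "1 0 -1 0 0 0 0" --pt "1 0 -3 0 0 0 0" --pt "1 0 -6 0 0 0 0" --pt "1 0 -11 0 0 0 0" --pt "1 0 -15 0 0 0 0" --pt "1 0 -19 0 0 0 0" --pt "1 0 -19 -4 0 0 0" --pt "1 0 -19 -8 0 0 0" --pt "1 0 -19 -8 0 0 0"

```text
time: 10.45
position: [0.5372, -0.1029, 0.2791]
tool_rot: [0.706, -0.048, 0.05, -0.704]
ft_force: [1.0, 0.4, -0.4]
grip_width: 0.0873
```

```bash
python3 - <<'E'
from h import *
import pickle
im=robot.camera("side");cv2.imwrite("pics/s4.png",im[:,:,::-1]);crop("pics/s4.png",(220,140,400,320),3.3,"pics/s4c.png")
o=robot.get_obs();im=robot.camera("wrist");cv2.imwrite("pics/w6.png",im[:,:,::-1]);pickle.dump(o,open("o6.pkl","wb"));print(o["position"])
E
```

```text
[ 0.53697559 -0.10073134  0.27851968]
```

View pics/s4c.png

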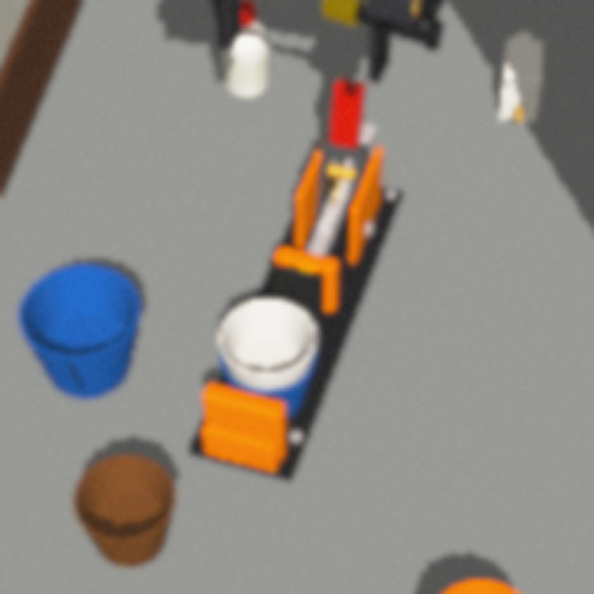

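View pics/w6.png

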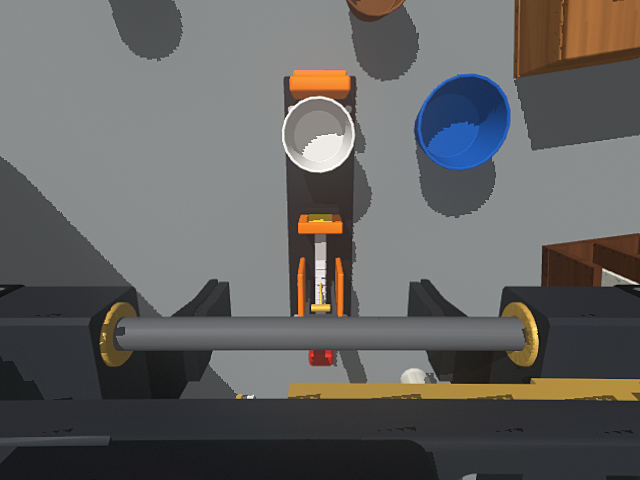

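```bash
python3 - <<'E'
from h import *
import pickle
o=pickle.load(open("o6.pkl","rb"));im=cv2.imread("pics/w6.png").astype(int)
m=(im.min(2)>150).astype(np.uint8);m[:90]=0;m[180:]=0;m[:,:275]=0;m[:,362:]=0
n,l,st,ce=cv2.connectedComponentsWithStats(m);k=1+st[1:,4].argmax();ys,xs=np.nonzero(l==k);print(st[k])
e=cv2.fitEllipse(cv2.convexHull(np.c_[xs,ys].astype(np.float32).reshape(-1,1,2)));print(e)
t=np.linspace(0,6.283,90)
for z in(.07,.074,.08,.09):
    P=atz("wrist",e[0],z,o)
    for _ in range(3):
        c=proj("wrist",np.c_[P[0]+.0335*np.cos(t),P[1]+.0335*np.sin(t),0*t+z],o).astype(np.float32); e2=cv2.fitEllipse(c.reshape(-1,1,2)); P=P+atz("wrist",e[0],z,o)-atz("wrist",e2[0],z,o)
    print(z,P,e2)
crop("pics/w6.png",(270,60,370,260),3,"pics/w6c.png")
E
```

```text
[ 281   96   74   77 2135]
((317.5797424316406, 133.76394653320312), (73.52053833007812, 76.21675872802734), 165.5433349609375)
0.07 [ 0.54625575 -0.01922916  0.07      ] ((317.5797424316406, 133.76394653320312), (72.94713592529297, 76.5269775390625), 179.37286376953125)
0.074 [ 0.54624212 -0.01935897  0.074     ] ((317.5797424316406, 133.76394653320312), (73.80109405517578, 77.42212677001953), 179.37274169921875)
0.08 [ 0.54622162 -0.01955419  0.08      ] ((317.5797119140625, 133.76393127441406), (75.12019348144531, 78.8047866821289), 179.37271118164062)
0.09 [ 0.54618725 -0.01988095  0.09      ] ((317.5797424316406, 133.76394653320312), (77.42667388916016, 81.22225189208984), 179.3726348876953)
```

View pics/w6c.png

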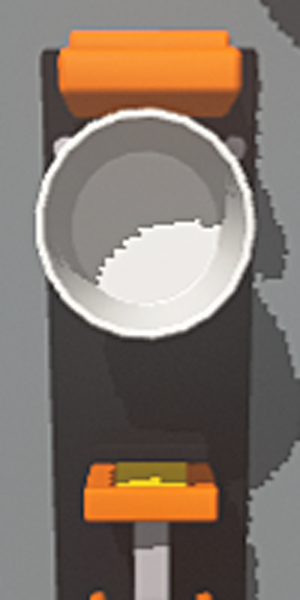

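```bash
python3 -c "
from h import *
shift([.5228,-.208,.20],-.135);shift([.5228,-.208,.124],-.135)"
```

```text
shift [  0.09   7.81 -10.96] rot [-0.0005 -0.0023  0.0004]
shift [  0.09  15.41 -10.96] rot [-0.0005 -0.0023  0.0004]
```

Request:
carry_out --pt "1 0 0 -4 0 0 0" --pt "1 0 0 -8 0 0 0" --pt "1 0.1 0 -11 0 0 0" --pt "1 0.1 0 -11 0 0 0" --pt "1 0.1 4 -11 0 0 0" --pt "1 0.1 8 -11 0 0 0" --pt "1 0.1 8 -11 0 0 0" --pt "1 0.1 8 -11 0 0 0"

```text
time: 11.35
position: [0.5235, -0.2064, 0.1975]
tool_rot: [-0.705, 0.048, -0.047, 0.706]
ft_force: [0.2, 0.1, 0.4]
grip_width: 0.087
```

```bash
python3 - <<'E'
from h import *
import pickle
im=robot.camera("side");cv2.imwrite("pics/s5.png",im[:,:,::-1])
im2=robot.camera("scene");cv2.imwrite("pics/sc5.png",im2[:,:,::-1])
a=cv2.resize(im[100:300,220:420],None,fx=2,fy=2,interpolation=2);b=cv2.resize(im2[150:350,180:380],None,fx=2,fy=2,interpolation=2)
cv2.imwrite("pics/b5.png",np.hstack([a,b])[:,:,::-1])
o=robot.get_obs();im=robot.camera("wrist");cv2.imwrite("pics/w7.png",im[:,:,::-1]);print(o["position"],o["time"],o["ft_force"])
shift([.5228,-.208,.124],-.135)
E
```

```text
[ 0.52483381 -0.20779168  0.19950523] 11.45 [0.58662711 0.17182689 0.0740822 ]
shift [-0.24  7.58 -0.01] rot [0.0016 0.001  0.0039]
```

View pics/b5.png

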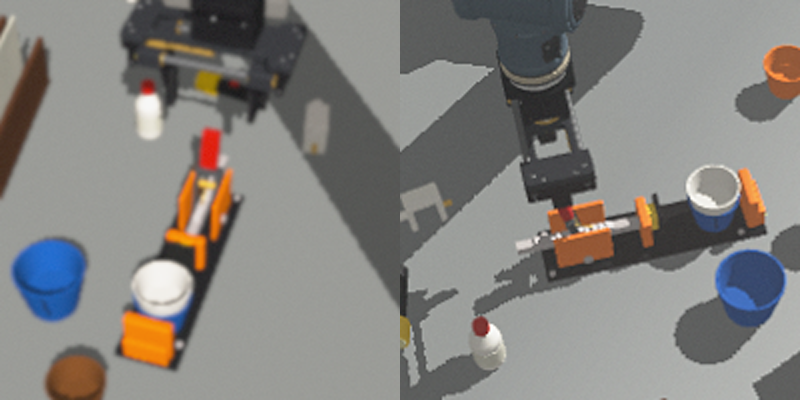

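View pics/w7.png

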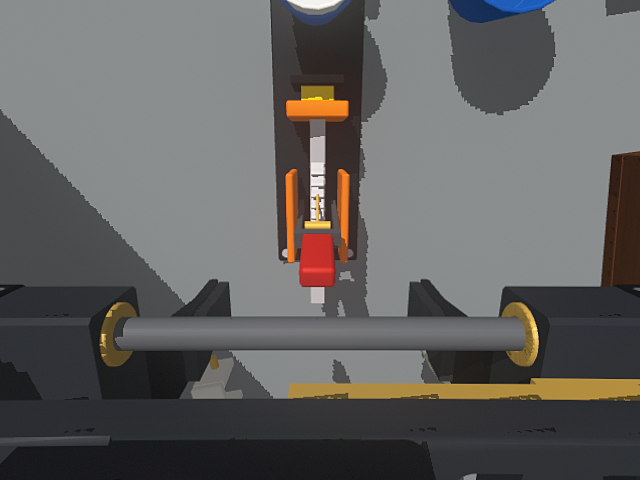

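Request:
carry_out --pt "1 -0.1 3 0 0 0 0" --pt "1 -0.1 6 0 0 0 0" --pt "1 -0.1 7.5 0 0 0 0" --pt "1 -0.1 7.5 0 0 0 0" --pt "0.2 -0.1 7.5 0 0 0 0" --pt "0.2 -0.1 7.5 0 0 0 0" --pt "0.2 -0.1 7.5 0 0 0 0" --pt "0.2 -0.1 7.5 0 0 0 0" --pt "0.2 -0.1 7.5 0 0 0 0" --pt "0.2 -0.1 7.5 0 0 0 0" --pt "0.2 -0.1 7.5 0 0 0 0" --pt "0.2 -0.1 7.5 0 0 0 0" --force 15

```text
time: 12.7
position: [0.5224, -0.2079, 0.1225]
tool_rot: [-0.705, 0.048, -0.048, 0.706]
ft_force: [-0.0, 0.3, -0.1]
grip_width: 0.0309
```

```bash
python3 - <<'E'
from h import *
o=robot.get_obs();im=robot.camera("wrist");cv2.imwrite("pics/w8.png",im[:,:,::-1]);print(o["position"],o["time"],o["ft_force"],o["grip_width"])
E
```

```text
[ 0.52238462 -0.20787755  0.12252977] 12.7 [-0.00230927  0.34322262 -0.05531118] 0.030862836081575494
```

View pics/w8.png

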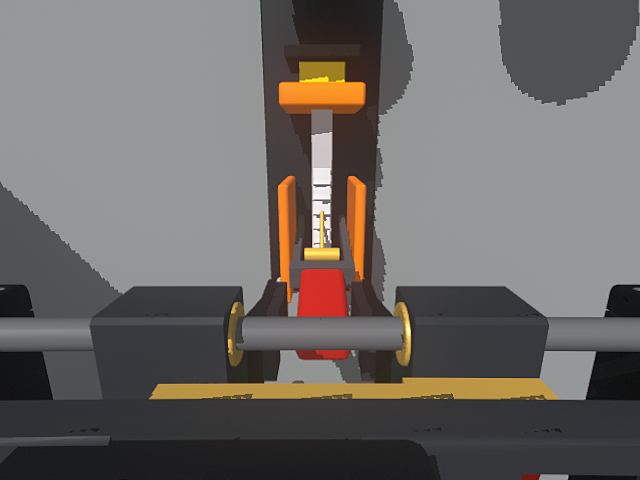

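Request:
carry_out --pt "0.15 0 0 0 0 0 0" --pt "0.15 0 0 0 0 0 0" --pt "0.15 0 0 0 0 0 0" --pt "0.15 0 0 0 0 0 0"

```text
time: 13.15
position: [0.5238, -0.2081, 0.1226]
tool_rot: [0.706, -0.047, 0.049, -0.705]
ft_force: [4.8, 0.9, -3.2]
grip_width: 0.0219
```

```bash
cat >> h.py <<'E'
CO=np.load("clamp.npy")
def loc(P):
    yaw=CO[2];d=np.array(P[:2])-CO[:2];return np.array([d@[np.cos(yaw),np.sin(yaw)],d@[-np.sin(yaw),np.cos(yaw)]])
def tcploc():
    o=robot.get_obs();print("t",o["time"],"tcp loc",loc(o["position"]).round(4),o["position"][2].round(4),"F loc",loc(o["ft_force"][:2]+CO[:2]).round(2),o["ft_force"][2].round(2),"w",o["grip_width"].round(4))
def look(name,box=(240,0,400,300),s=2.6):
    o=robot.get_obs();im=robot.camera("wrist");cv2.imwrite(f"pics/{name}.png",im[:,:,::-1]);crop(f"pics/{name}.png",box,s*.75,f"pics/{name}c.png")
    import pickle;pickle.dump(o,open(f"{name}.pkl","wb"));tcploc();return o
E
python3 - <<'E'
from h import *
crop("pics/w8.png",(250,0,400,130),5,"pics/w8c.png")
import pickle
o6=pickle.load(open("o6.pkl","rb"));o3=pickle.load(open("o3.pkl","rb"))
# w6 crop 3x offset (270,60): jaw block front top edge ~ y=465
print(loc(atz("wrist",(320,60+486/3),.056,o6)),loc(atz("wrist",(320,60+464/3),.056,o6)))
print(loc(atz("wrist",(310,432/2),.056,o3)), loc(atz("wrist",(310,421/2),.056,o3)))
tcploc()
E
```

```text
[-0.00048792 -0.03043914] [-0.00046958 -0.02285106]
[-0.00021614 -0.02905354] [-0.00015203 -0.02304992]Traceback (most recent call last):
  File "<stdin>", line 8, in <module>
  File "h.py", line 31, in tcploc
    o=robot.get_obs();print("t",o["time"],"tcp loc",loc(o["position"]).round(4),o["position"][2].round(4),"F loc",loc(o["ft_force"][:2]+CO[:2]).round(2),o["ft_force"][2].round(2),"w",o["grip_width"].round(4))
                                                                                                                                                                                       ^^^^^^^^^^^^^^^^^^^^^
AttributeError: 'float' object has no attribute 'round'
```

View pics/w8c.png

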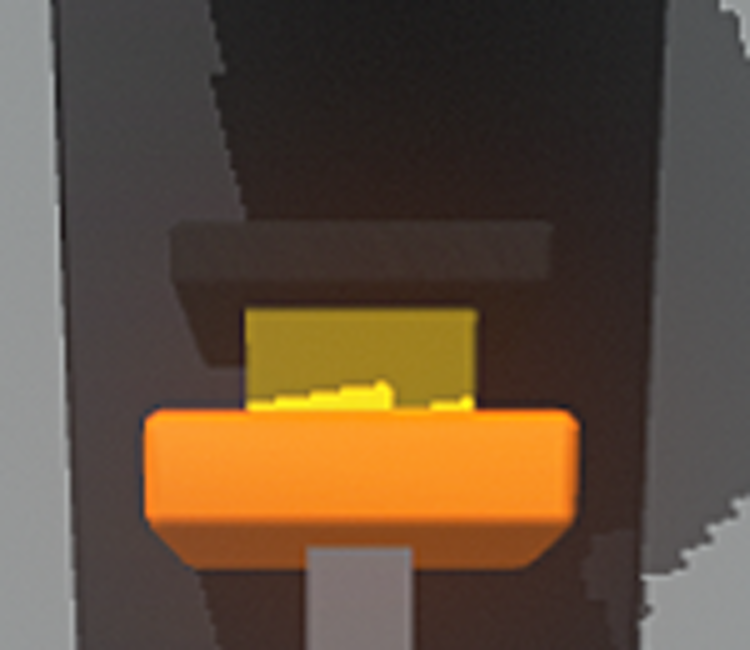

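```bash
sed -i 's/o\["grip_width"\].round(4)/round(float(o["grip_width"]),4)/; s/o\["position"\]\[2\].round(4)/round(float(o["position"][2]),4)/; s/o\["ft_force"\]\[2\].round(2)/round(float(o["ft_force"][2]),2)/' h.py
cat >> h.py <<'E'
def Y(v,z,o,u=321): return loc(atz("wrist",(u,v),z,o))[1].round(4)
E
python3 - <<'E'
from h import *
o=robot.get_obs();o["position"]=np.array([.5228,-.2080,.1225])
print("pad front",Y(44.2,.062,o),"pad rear",Y(56,.062,o),"blk front",Y(82,.056,o),"blk rear",Y(104.3,.056,o))
tcploc()
E
```

```text
pad front -0.0156 pad rear -0.0208 blk front -0.0317 blk rear -0.0425
t 13.15 tcp loc [ 0.0005 -0.1361] 0.1226 F loc [4.68 1.49] -3.18 w 0.0219
```

Request:
carry_out --pt "0.15 0 -0.1 0.5 0 0 0" --pt "0.15 0 -0.16 1.05 0 0 0" --pt "0.15 0 -0.2 1.6 0 0 0" --pt "0.15 0 -0.21 2.1 0 0 0" --pt "0.15 0 -0.2 2.65 0 0 0" --pt "0.15 0 -0.16 3.2 0 0 0" --pt "0.15 0 -0.08 3.7 0 0 0" --pt "0.15 0 0 4.1 0 0 0" --pt "0.15 0 0 4.1 0 0 0" --pt "0.15 0 0 4.1 0 0 0"

```text
time: 14.15
position: [0.529, -0.1696, 0.1236]
tool_rot: [0.707, -0.046, 0.048, -0.704]
ft_force: [1.6, -6.0, 1.2]
grip_width: 0.022
```

```bash
python3 - <<'E'
from h import *
look("p1")
E
```

```text
t 14.2 tcp loc [ 0.0006 -0.0972] 0.1236 F loc [ 1.63 -4.14] 1.16 w 0.022
```

View pics/p1.png

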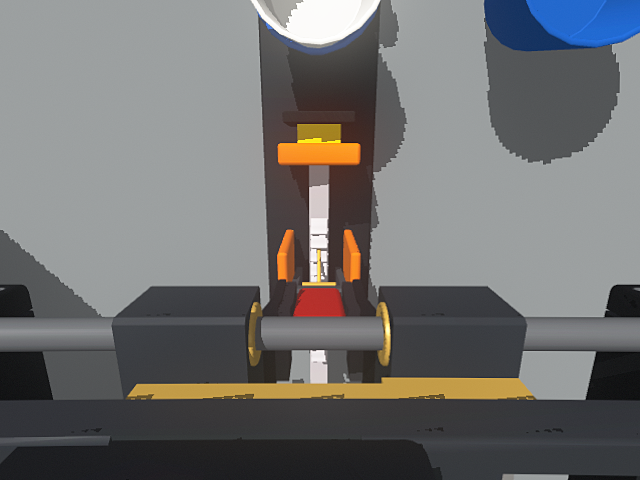

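```bash
python3 - <<'E'
from h import *
import pickle
o=pickle.load(open("p1.pkl","rb"))
print("pad front",Y(111.5,.062,o,319),"blk front",Y(143,.056,o,319),"blk rear",Y(162,.056,o,319))
E
```

```text
pad front -0.0079 blk front -0.0235 blk rear -0.0337
```

Request:
carry_out --pt "0.15 0 -0.1 -0.5 0 0 0" --pt "0.15 0 -0.16 -1.05 0 0 0" --pt "0.15 0 -0.2 -1.6 0 0 0" --pt "0.15 0 -0.21 -2.1 0 0 0" --pt "0.15 0 -0.2 -2.65 0 0 0" --pt "0.15 0 -0.16 -3.2 0 0 0" --pt "0.15 0 -0.08 -3.7 0 0 0" --pt "0.15 0 0 -4.15 0 0 0" --pt "0.15 0 0 -4.15 0 0 0" --pt "0.15 0 0 -4.15 0 0 0"

```text
time: 15.2
position: [0.524, -0.2058, 0.1233]
tool_rot: [-0.704, 0.047, -0.05, 0.707]
ft_force: [9.4, 8.2, 3.7]
grip_width: 0.022
```

```bash
python3 - <<'E'
from h import *
look("p2")
E
```

```text
t 15.25 tcp loc [ 0.0005 -0.1337] 0.1233 F loc [8.12 7.9 ] 3.28 w 0.0216
```

View pics/p2.png

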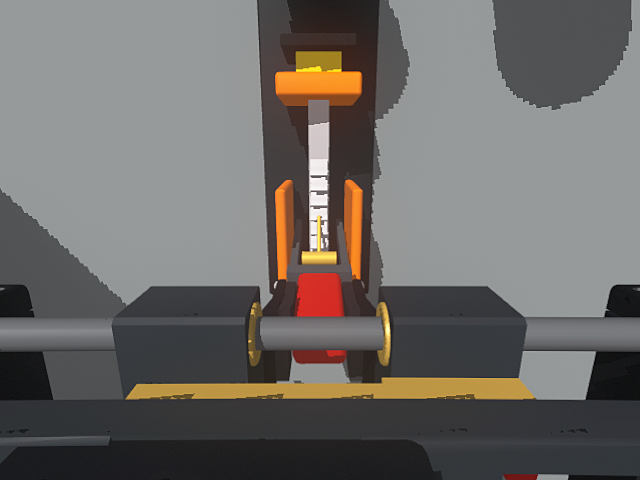

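```bash
python3 - <<'E'
from h import *
import pickle
o=pickle.load(open("p2.pkl","rb"))
print("pad front",Y(34,.062,o,319),"blk front",Y(71.5,.056,o,319),"blk rear",Y(96,.056,o,319))
E
```

```text
pad front -0.0081 blk front -0.0238 blk rear -0.0356
```

Request:
carry_out --pt "0.15 0 -0.1 0.5 0 0 0" --pt "0.15 0 -0.16 1.05 0 0 0" --pt "0.15 0 -0.2 1.6 0 0 0" --pt "0.15 0 -0.21 2.1 0 0 0" --pt "0.15 0 -0.2 2.65 0 0 0" --pt "0.15 0 -0.16 3.2 0 0 0" --pt "0.15 0 -0.08 3.7 0 0 0" --pt "0.15 0 0 4.2 0 0 0" --pt "0.15 0 0 4.2 0 0 0" --pt "0.15 0 0 4.2 0 0 0"

```text
time: 16.25
position: [0.5291, -0.1689, 0.1238]
tool_rot: [0.707, -0.046, 0.048, -0.704]
ft_force: [3.3, -4.0, 3.9]
grip_width: 0.0218
```

```bash
python3 - <<'E'
from h import *
look("p3",(220,40,420,240),3)
E
```

```text
t 16.3 tcp loc [ 0.0005 -0.0965] 0.1238 F loc [ 3.08 -4.41] 4.18 w 0.0217
```

View pics/p3.png

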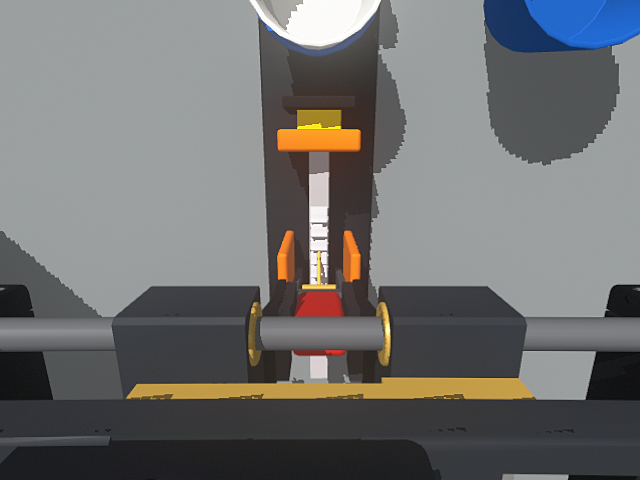

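Request:
carry_out --pt "0.15 0 -0.1 -0.5 0 0 0" --pt "0.15 0 -0.16 -1.05 0 0 0" --pt "0.15 0 -0.2 -1.6 0 0 0" --pt "0.15 0 -0.21 -2.1 0 0 0" --pt "0.15 0 -0.2 -2.65 0 0 0" --pt "0.15 0 -0.16 -3.2 0 0 0" --pt "0.15 0 -0.08 -3.7 0 0 0" --pt "0.15 0 0 -4.15 0 0 0" --pt "0.15 0 0 -4.15 0 0 0" --pt "0.15 0 -0.1 -3.65 0 0 0" --pt "0.15 0 -0.16 -3.1 0 0 0" --pt "0.15 0 -0.2 -2.55 0 0 0" --pt "0.15 0 -0.21 -2.05 0 0 0" --pt "0.15 0 -0.2 -1.5 0 0 0" --pt "0.15 0 -0.16 -1 0 0 0" --pt "0.15 0 -0.08 -0.4 0 0 0" --pt "0.15 0 0 0.2 0 0 0" --pt "0.15 0 0 0.2 0 0 0"

```text
time: 18.1
position: [0.5294, -0.1667, 0.1235]
tool_rot: [0.707, -0.046, 0.048, -0.704]
ft_force: [3.0, -5.6, 2.5]
grip_width: 0.0218
```

```bash
python3 - <<'E'
from h import *
look("p4",(220,40,420,240),3)
E
```

```text
t 18.15 tcp loc [ 0.0005 -0.0944] 0.1235 F loc [ 4.03 -4.76] 2.2 w 0.0217
```

View pics/p4.png

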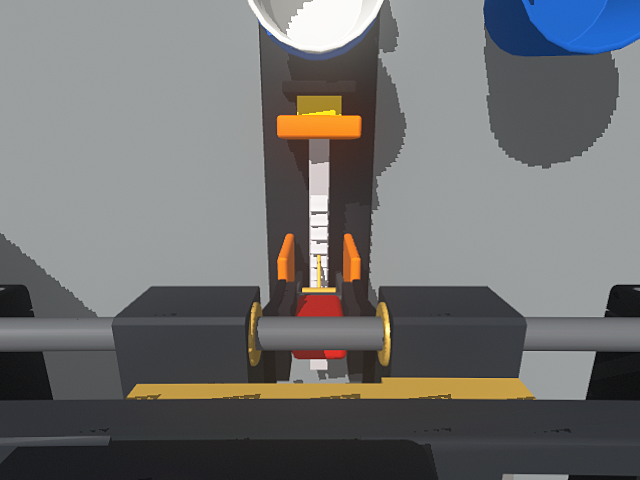

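```bash
python3 - <<'E'
from h import *
import pickle
o=pickle.load(open("p3.pkl","rb"))
print("p3 pad front",Y(97,.062,o,319),"blk front",Y(129,.056,o,319))
o=pickle.load(open("p4.pkl","rb"))
print("p4 pad front",Y(82,.062,o,319),"blk front",Y(115,.056,o,319),"white rim near",Y(51,.074,o,319),"blue rim",Y(58,.056,o,319))
E
```

```text
p3 pad front -0.0002 blk front -0.0155
p4 pad front 0.0091 blk front -0.0062 white rim near 0.0205 blue rim 0.0213
```

Request:
carry_out --pt "0.15 0 -0.1 -0.5 0 0 0" --pt "0.15 0 -0.16 -1.05 0 0 0" --pt "0.15 0 -0.2 -1.6 0 0 0" --pt "0.15 0 -0.21 -2.1 0 0 0" --pt "0.15 0 -0.2 -2.65 0 0 0" --pt "0.15 0 -0.16 -3.2 0 0 0" --pt "0.15 0 -0.08 -3.8 0 0 0" --pt "0.15 0 0 -4.35 0 0 0" --pt "0.15 0 0 -4.35 0 0 0" --pt "0.15 0 -0.1 -3.85 0 0 0" --pt "0.15 0 -0.16 -3.3 0 0 0" --pt "0.15 0 -0.2 -2.75 0 0 0" --pt "0.15 0 -0.21 -2.25 0 0 0" --pt "0.15 0 -0.2 -1.7 0 0 0" --pt "0.15 0 -0.16 -1.2 0 0 0" --pt "0.15 0 -0.08 -0.6 0 0 0" --pt "0.15 0 0 0 0 0 0" --pt "0.15 0 0 0 0 0 0"

```text
time: 19.95
position: [0.5294, -0.1667, 0.1234]
tool_rot: [0.707, -0.046, 0.048, -0.704]
ft_force: [3.5, -5.3, 2.7]
grip_width: 0.0221
```

```bash
python3 - <<'E'
from h import *
look("p5",(240,0,400,140),6.5)
E
```

```text
t 20.0 tcp loc [ 0.0005 -0.0944] 0.1234 F loc [ 3.2  -4.69] 3.0 w 0.0215
```

View pics/p5c.png

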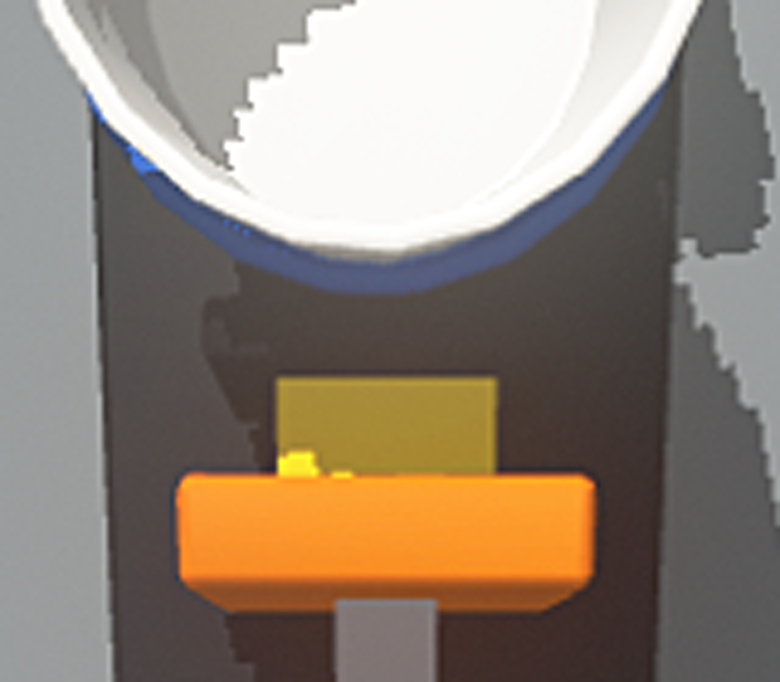

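```bash
python3 - <<'E'
from h import *
import pickle
o=pickle.load(open("p5.pkl","rb"))
print("blk front",Y(97.6,.056,o,319),"blk rear",Y(118.5,.056,o,319),"pad rear",Y(77.3,.062,o,319),"white rim",Y(52.3,.074,o,319),"blue",Y(60,.056,o,319))
E
```

```text
blk front 0.0024 blk rear -0.008 pad rear 0.0112 white rim 0.0199 blue 0.0203
```

Request:
carry_out --pt "0.15 0 -0.1 -0.5 0 0 0" --pt "0.15 0 -0.16 -1.05 0 0 0" --pt "0.15 0 -0.2 -1.6 0 0 0" --pt "0.15 0 -0.21 -2.1 0 0 0" --pt "0.15 0 -0.2 -2.65 0 0 0" --pt "0.15 0 -0.16 -3.2 0 0 0" --pt "0.15 0 -0.08 -3.8 0 0 0" --pt "0.15 0 0 -4.35 0 0 0" --pt "0.15 0 0 -4.35 0 0 0" --pt "0.15 0 -0.1 -3.85 0 0 0" --pt "0.15 0 -0.16 -3.3 0 0 0" --pt "0.15 0 -0.2 -2.75 0 0 0" --pt "0.15 0 -0.21 -2.25 0 0 0" --pt "0.15 0 -0.2 -1.7 0 0 0" --pt "0.15 0 -0.2 -1.7 0 0 0"

```text
time: 21.5
position: [0.5271, -0.1834, 0.1251]
tool_rot: [0.707, -0.046, 0.048, -0.704]
ft_force: [3.7, -4.5, 0.8]
grip_width: 0.0216
```

```bash
python3 - <<'E'
from h import *
look("p6",(240,0,400,140),6.5)
E
```

```text
t 21.55 tcp loc [ 0.0005 -0.1112] 0.1251 F loc [ 4.18 -3.88] 0.51 w 0.0217
```

View pics/p6c.png

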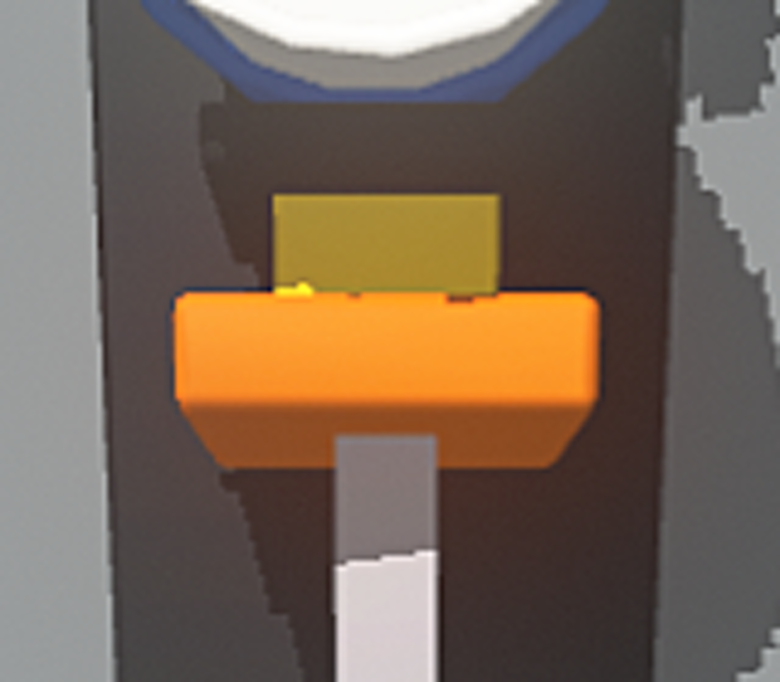

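```bash
python3 - <<'E'
from h import *
import pickle
o=pickle.load(open("p6.pkl","rb"));s=4.875
print("blk front",Y(293/s,.056,o,319),"pad rear",Y(195/s,.062,o,319),"white rim",Y(55/s,.074,o,319),"blue",Y(101/s,.056,o,319))
E
```

```text
blk front 0.0038 pad rear 0.0116 white rim 0.0202 blue 0.0217
```

Request:
carry_out --pt "0.15 0 0.03 0.5 0 0 0" --pt "0.15 0 0.1 1.1 0 0 0" --pt "0.15 0 0.2 1.7 0 0 0" --pt "0.15 0 0.2 1.7 0 0 0"

```text
time: 21.95
position: [0.5294, -0.167, 0.1235]
tool_rot: [0.707, -0.046, 0.048, -0.704]
ft_force: [2.0, -6.6, 3.4]
grip_width: 0.0216
```

```bash
python3 - <<'E'
from h import *
look("p7",(240,0,400,140),6.5)
E
```

```text
t 22.0 tcp loc [ 0.0006 -0.0947] 0.1235 F loc [ 1.93 -5.08] 3.28 w 0.0217
```

View pics/p7c.png

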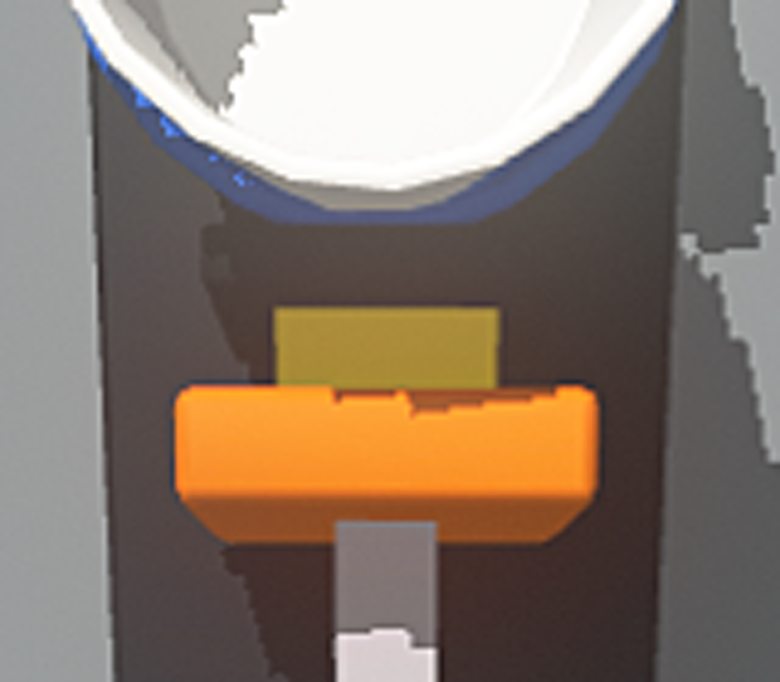

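```bash
python3 - <<'E'
from h import *
import pickle
for n,a,b,c,d in(("p7",387,307,187,222),("p5",475,377,255,293)):
    o=pickle.load(open(n+".pkl","rb"));s=4.875
    print("blk front",Y(a/s,.056,o,319),"pad rear",Y(b/s,.062,o,319),"white rim",Y(c/s,.074,o,319),"blue",Y(d/s,.056,o,319))
E
```

```text
blk front 0.0108 pad rear 0.0174 white rim 0.0253 blue 0.0266
blk front 0.0025 pad rear 0.0112 white rim 0.0199 blue 0.0203
```

Request:
carry_out --pt "0.15 0 -0.1 -0.5 0 0 0" --pt "0.15 0 -0.16 -1.05 0 0 0" --pt "0.15 0 -0.2 -1.6 0 0 0" --pt "0.15 0 -0.21 -2.1 0 0 0" --pt "0.15 0 -0.2 -2.65 0 0 0" --pt "0.15 0 -0.16 -3.2 0 0 0" --pt "0.15 0 -0.08 -3.8 0 0 0" --pt "0.15 0 0 -4.35 0 0 0" --pt "0.15 0 0 -4.35 0 0 0" --pt "0.15 0 -0.1 -3.85 0 0 0" --pt "0.15 0 -0.16 -3.3 0 0 0" --pt "0.15 0 -0.2 -2.75 0 0 0" --pt "0.15 0 -0.21 -2.25 0 0 0" --pt "0.15 0 -0.2 -1.7 0 0 0" --pt "0.15 0 -0.2 -1.7 0 0 0"

```text
time: 23.5
position: [0.5271, -0.1838, 0.1251]
tool_rot: [0.707, -0.046, 0.048, -0.704]
ft_force: [4.5, -5.9, 1.0]
grip_width: 0.0216
```

```bash
python3 - <<'E'
from h import *
look("p8",(240,0,400,140),6.5)
E
```

```text
t 23.55 tcp loc [ 0.0006 -0.1117] 0.1251 F loc [ 4.68 -4.97] -0.06 w 0.022
```

View pics/p8c.png

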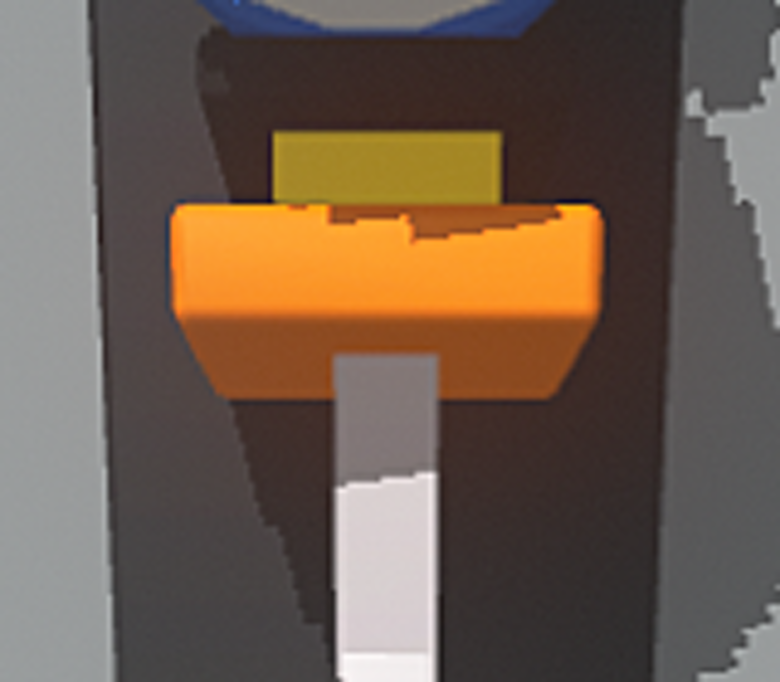

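```bash
python3 - <<'E'
from h import *
import pickle
s=4.875
for zs in (.062,.056,.052,.048,.044):
  r=[]
  for n,a,b in(("p5",475,377),("p6",293,195),("p7",387,307),("p8",204.5,131)):
    o=pickle.load(open(n+".pkl","rb")); r.append((Y(b/s,zs,o,319)-Y(a/s,.056,o,319))*1000)
  print(zs,np.round(r,2))
E
```

```text
0.062 [8.7 7.8 6.6 5.1]
0.056 [9.7 9.3 7.8 6.7]
0.052 [10.3 10.3  8.6  7.8]
0.048 [11.  11.3  9.3  8.9]
0.044 [11.7 12.3 10.1 10.1]
```

Request:
carry_out --pt "0.15 0 0.02 0.2 0 0 0" --pt "0.15 0 0.04 0.4 0 0 0" --pt "0.15 0 0.04 0.4 0 0 0" --pt "0.15 0 0.04 0.4 0 0 0"

```text
time: 23.95
position: [0.5275, -0.1808, 0.125]
tool_rot: [0.707, -0.046, 0.048, -0.704]
ft_force: [2.5, -7.6, 2.0]
grip_width: 0.0218
```

```bash
python3 - <<'E'
from h import *
look("p9",(240,0,400,140),6.5)
E
```

```text
t 24.0 tcp loc [ 0.0006 -0.1085] 0.125 F loc [ 3.13 -7.14] 0.84 w 0.0219
```

View pics/p9c.png

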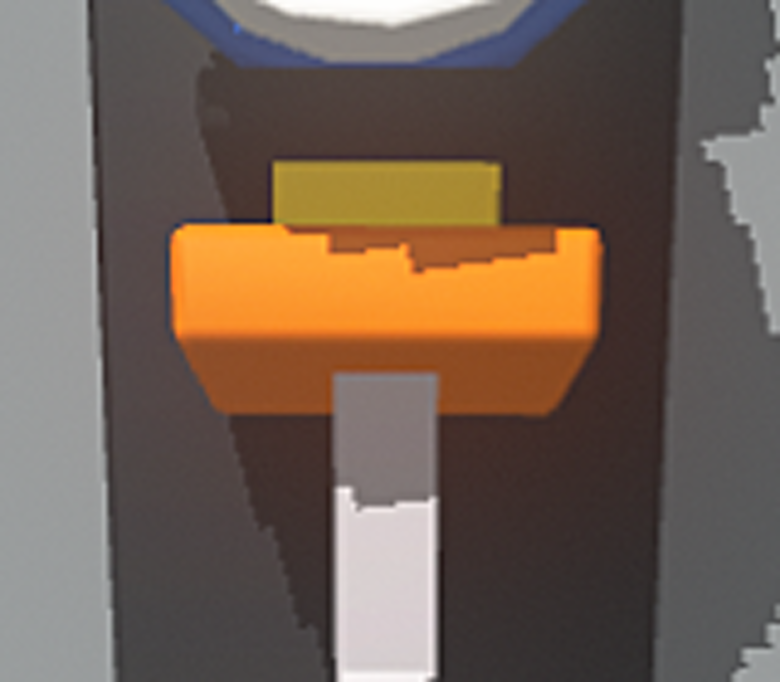

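```bash
python3 - <<'E'
from h import *
import pickle
s=4.875
for n,a,b in(("p8",204.5,131),("p9",227,161)):
    o=pickle.load(open(n+".pkl","rb")); print(n,[(round((Y(b/s,zs,o,319)-Y(a/s,.056,o,319))*1000,2)) for zs in(.052,.053,.054)],"jaw blk",Y(a/s,.056,o,319))
E
```

```text
p8 [np.float64(7.8), np.float64(7.6), np.float64(7.3)] jaw blk 0.0117
p9 [np.float64(7.2), np.float64(6.9), np.float64(6.6)] jaw blk 0.0125
```

Request:
carry_out --pt "0.15 0 0.03 0.25 0 0 0" --pt "0.15 0 0.05 0.5 0 0 0" --pt "0.15 0 0.05 0.5 0 0 0" --pt "0.15 0 0.05 0.5 0 0 0"

```text
time: 24.4
position: [0.5281, -0.1761, 0.1247]
tool_rot: [0.708, -0.046, 0.048, -0.703]
ft_force: [2.4, -9.1, 3.0]
grip_width: 0.0221
```

```bash
python3 - <<'E'
from h import *
look("p10",(240,0,400,140),6.5)
E
```

```text
t 24.45 tcp loc [ 0.0006 -0.1038] 0.1247 F loc [ 2.34 -8.16] 2.04 w 0.0218
```

View pics/p10c.png

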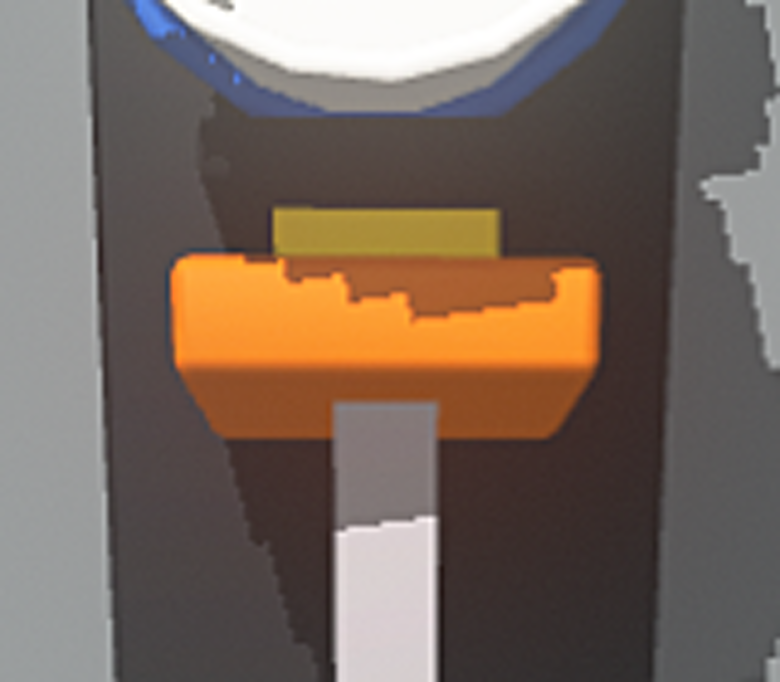

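```bash
python3 - <<'E'
from h import *
import pickle
s=4.875
for n,a,b in(("p10",257,209),):
    o=pickle.load(open(n+".pkl","rb")); print(n,[(round((Y(b/s,zs,o,319)-Y(a/s,.056,o,319))*1000,2)) for zs in(.052,.053,.054)],"jaw blk",Y(a/s,.056,o,319),"white",Y(80/s,.074,o,319),"blue",Y(114/s,.056,o,319))
E
```

```text
p10 [np.float64(5.4), np.float64(5.2), np.float64(4.9)] jaw blk 0.0143 white 0.0252 blue 0.0275
```

Request:
carry_out --pt "0.15 0 0 0 0 0 0" --pt "0.15 0 0 0 0 0 0" --pt "0.15 0 0 0 0 0 0" --pt "0.15 0 0 0 0 0 0" --pt "0.15 0 0 0 0 0 0"

```text
time: 24.95
position: [0.5281, -0.1762, 0.1247]
tool_rot: [0.708, -0.046, 0.048, -0.704]
ft_force: [1.5, -8.1, 2.7]
grip_width: 0.0219
```

```bash
python3 - <<'E'
from h import *
look("p11",(240,0,400,140),6.5)
im=robot.camera("side");im2=robot.camera("scene")
a=cv2.resize(im[180:300,230:350],None,fx=3.3,fy=3.3,interpolation=2);b=cv2.resize(im2[190:310,260:380],None,fx=3.3,fy=3.3,interpolation=2)
cv2.imwrite("pics/b11.png",np.hstack([a,b])[:,:,::-1])
a=cv2.imread("pics/p10c.png").astype(int);b=cv2.imread("pics/p11c.png").astype(int);print(abs(a-b).mean());tcploc()
E
```

```text
t 25.0 tcp loc [ 0.0006 -0.1038] 0.1247 F loc [ 1.93 -8.55] 3.33 w 0.0215
0.8815355791162243
t 25.1 tcp loc [ 0.0006 -0.1038] 0.1247 F loc [ 2.94 -7.73] 2.79 w 0.0216
```

View pics/b11.png

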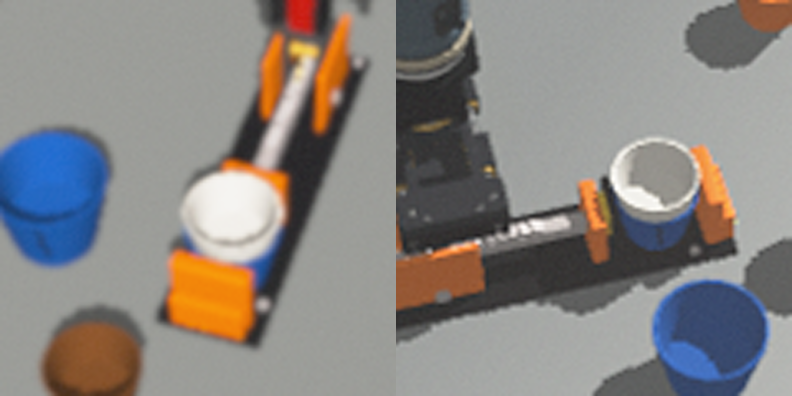

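View pics/p11c.png

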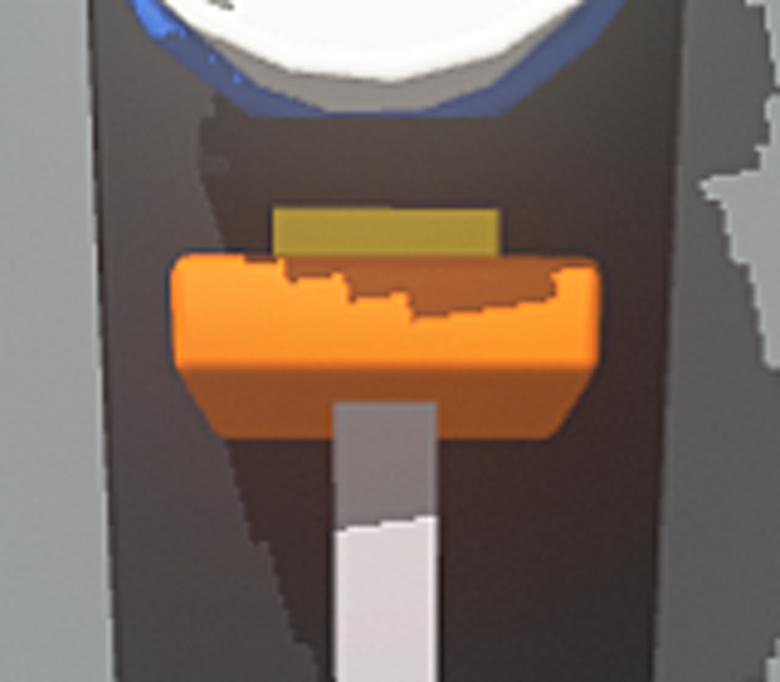

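Over half a second the picture stayed the same: about 5 mm of yellow still shows and the bowls are nested and upright against the fixed jaw. I'm handing in with the trigger held.

```bash
python3 -c "
from rig import robot
print(robot.hand_in())"
```

```text
the job is handed in; nothing more can be done
None
```

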